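Line up sanding rollers in the V-cradle of a shoe finisher

ROBOT

A 7-joint arm with a two-finger parallel gripper is mounted at the origin on the work surface. World frame = base frame: x ahead of the robot, y to its left, z up, the work surface at z = 0. Lengths are in m, angles in rad, forces in N, time in s.
With the tool pointing down it reaches from about 0.425 to 0.925 m from the base axis. Payload 6.8 kg.
Tool frame: the origin (TCP) lies midway between the tips of the shut fingers; the grasp point (between the pads) lies 19 mm behind it; z points along the fingers, y is the line along which they close (so a half turn about z gives the same grasp; the last joint's range is limited). The gripper opens to 85 mm and grips with 20 to 120 N. Pads are 22 mm wide; open, the fingers measure 114 mm over their backs; the gripper's body (76 mm by 85 mm) begins 54 mm behind the grasp point. The pads swing forward as they close: fully open they stand 13 mm farther back than shut.
Start: joints at [-1.243, 0.477, 0.022, 1.555, -0.011, 1.109, -0.083], TCP at [0.285, 0.612, 0.231] pointing down, gripper open.
Joint ranges: [-2.96, 2.96], [-0.34, 2.1], [-1.41, 1.46], [0.24, 2.44], [-1.37, 4.51], [0.17, 1.92], [-2.96, 2.96]. Speed limits (rad/s): [2.39, 2.39, 3.14, 3.14, 3.14, 3.14, 3.14].

INTERFACE

Orientations are given as a unit quaternion [w, x, y, z].
In Python, from station import * gives the robot as it stands. The module is installed in compiled form; this text tells all that it offers.
- The arm moves only by the shell command python3 -m jog 'ROWS' [OPENING] [FORCE]. ROWS is JSON, a list of rows, each an object of numbers: "x", "y", "z": the shift along the tool's x, y, z in m; "ax", "ay", "az": the turn, a rotation vector about the tool's x, y, z in rad. In form: [{"x": .., "y": .., "z": .., "ax": .., "ay": .., "az": ..}, ...]. A call has 1 to 12 rows; each row is the pose to reach, as a shift and turn from the pose commanded when the call began, along the tool's axes at that moment; what a row does not reach only later rows make up. A row lasts 1/10 s, in which the tool goes at most 50 mm and 8.59 degrees, less where a joint would pass 70% of its speed; a pose out of reach is approached as far as the arm can. A call with a gripper value outside its range is refused whole. OPENING is the opening, from 0 (shut) to 1 (fully open), set as the call begins (- or left out, the last holds). The fingers move at their own pace and stop on an object; FORCE is the grip in N (left out, the last holds). Time passes only in rows, so rows that repeat a pose let the fingers close. It gives the time, the measured TCP pose, the force, the opening and the grip force at its end, in the units of the state.
- get_obs(): the state, without advancing time (a new reading comes with each control period).
- read_camera(name): name is "scene" or "top" or "wrist"; returns the picture (384x512x3 uint8, red, green, blue); there is no depth.
- camera_params(name): a dict with "K" (3x3 intrinsics, pixels), "origin" and "attitude" of the camera in the world. Camera axes: x right, y up, looking along -z (the intrinsics and any distortion apply to the point x, -y, -z); pixel columns grow to the right and rows downward; lengths in m; the calibration is good to about 2 mm. A picture is of the moment at which its call begins: read the wrist's pose just before it. camera_params takes no time and is no camera call; for the wrist camera it gives the pose at the moment of the call.
- hand_in(): hands the job in; it is judged then, once.
The state is a dict: "t": time; "q": joint angles; "joint_vel": joint speeds; "joint_torque": joint torques, N m; "eef_pos": TCP position; "tool_rot": TCP orientation; "contact_force": force on the tool from outside, world axes, zero at the start; "torque": the same for the moment, N m; "gripper_width": opening from 0.0 (shut) to 1.0 (fully open); "grasp_force": force on a finger pad.
Only numpy, scipy, OpenCV 4.12 (cv2) and the standard library are available. Lean on these libraries where they do the work, as an engineer would, in place of code of your own. Each camera call takes 0.05 s, during which the arm holds its last target. There are 200 camera calls.

TASK

Clear the shoe finishing machine's arbor for re-covering: slide the brass collar off the open end of the arbor and put it in the grey tray, then slide off every roller, lay them end to end in the V-groove of the blue cradle and push the row gently along under the bridge until it is fully home against the red stop, without gaps. Finally take the wooden gate from its rack and stand it upright, fully down, in the first cradle slot behind the last roller. Leave the glue jar, hammer and heel block alone.

Things in the scene. Friction and masses are not known exactly. Their poses are not given: they have to be found in the camera images.
- machine: fixed green finishing machine: lying motor drum (136 mm diameter, top 183 mm up; a 100 mm disc and a 36 mm nose, 30 mm long, in front of it) with a plain horizontal steel arbor, 11 mm diameter, 280 mm long. Origin on the bench below the arbor's root, z up; the arbor's axis is 115 mm up and runs along -y to its open end. Hanging on it: rollers, and nearest the open end the collar.
- arbor_tip (a point): centre of the open end of the arbor, axes as the machine's (things slide off along its -y)
- collar: eight-sided plain brass collar, 26 mm long, 40 mm across flats, 20 mm plain bore (no thread), 0.15 kg. Origin at its centre, y along the bore. It hangs loosely on the arbor, outside all the rollers.
- roller_A: eight-sided rust-brown roller, 60 mm long, 48 mm across flats, 20 mm plain bore with steel rims, 0.15 to 0.3 kg. Origin at its centre, y along the bore. It hangs on the arbor by its bore (axis 4.5 mm below the arbor's), free to slide and turn. Two or three of A, B, C are present. Held by two opposite flats (fingers level), its lower flats lie true in the groove.
- roller_B: eight-sided rust-brown roller, 60 mm long, 48 mm across flats, 20 mm plain bore with steel rims, 0.15 to 0.3 kg. Origin at its centre, y along the bore. It hangs on the arbor by its bore (axis 4.5 mm below the arbor's), free to slide and turn. Two or three of A, B, C are present. Held by two opposite flats (fingers level), its lower flats lie true in the groove.
- roller_C: eight-sided rust-brown roller, 60 mm long, 48 mm across flats, 20 mm plain bore with steel rims, 0.15 to 0.3 kg. Origin at its centre, y along the bore. It hangs on the arbor by its bore (axis 4.5 mm below the arbor's), free to slide and turn. Two or three of A, B, C are present. Held by two opposite flats (fingers level), its lower flats lie true in the groove.
- cradle: fixed blue V-cradle, 124 mm wide, 250 mm long. Origin on the bench below the stop's face; y runs along the groove from the stop (0) to the open loading end (250 mm), z up. 90-degree aluminium V-groove about x = 0: bottom 28 mm, edges 46 mm up and 18 mm out. A roller lying true in it has its axis 62 mm and its top 86 mm up. Blue shoulders 40 mm high, 25 to 60 mm out, cut by three slots.
- stop: red stop block at the end of the groove (fixed to the cradle; same origin and axes; its face is at y = 0, it is 85 mm high). Push gently: more than 40 N pressed on it by the robot is too hard.
- bridge (a point): centre of the top of the steel bridge over the groove: it covers y = 0 to 45 mm of the cradle, 104 mm wide, underside 94 mm and top 100 mm above the bench, so rollers are laid down behind it and pushed in under it; axes as the cradle's
- slot1 (a point): middle of the floor of the first cross slot, 72.5 mm from the stop (just behind a row of one roller), axes as the cradle's. Slots are 17 mm wide along y, 28 mm deep, floor 12 mm above the bench, and cut both shoulders
- slot2 (a point): the same for the second slot, 132.5 mm from the stop (just behind a row of two)
- slot3 (a point): the same for the third slot, 192.5 mm from the stop (just behind a row of three)
- gate: wooden gate: upright plate 12 mm thick (y), 104 mm wide (x), 106 mm high; two legs at its ends, 32 to 52 mm off the middle and 40 mm high, straddle the groove and stand in a slot, one in either shoulder, x across the groove (either way round). Origin midway between the feet, z up. Pinch its yellow top tab (60 mm wide, 83 to 106 mm above the feet) across the 12 mm. 0.12 kg. Starts in the rack.
- rack: fixed wooden parking rack of the gate, 124 x 60 mm, 40 mm high, with a slot 17 mm wide and 28 mm deep along its x, floor 12 mm above the bench. Origin under its centre, z up.
- tray: loose grey open tray, 120 x 120 mm outside, 32 mm high, walls and floor about 5 mm, 0.7 kg. Origin at the centre of its underside, z up. May be shoved about.
- glue_jar: bystander: amber jar, 72 mm diameter, 85 mm high, origin at the centre of its underside
- hammer: bystander: hammer 240 mm long lying along its x, origin in its middle on the bench
- heel: bystander: dark heel block, 66 x 62 x 38 mm, origin at the centre of its underside

How it is judged:
By the outcome, as a careful person would: the job done as asked, in the order asked, and still so for the second after the job is handed in, with the robot touching nothing.
Of roller_A, roller_B, roller_C only 2 to 3 are there at a start; the rules pass over those that are not, and their reading is None.
At some moment in a run one of tray, roller_A, roller_B, roller_C may be knocked a few centimetres aside while the robot is not near it.
It also fails if it takes over 210 s, if anything falls off the work surface, if the arm or the gripper's body presses on something with over 40 N, if the wrist force passes 120 N, or if a joint passes its speed limit or range.

## Working session

There is one attempt and no reset: what is moved stays moved. The work goes in short steps, Python scripts to look and compute and a shell command to move; the robot and the scene stay as the last step left them, time stands still between calls to the robot, and variables do not carry over. Pictures are saved under pics/ and viewed, at most 14 in all, crops included, and the job is handed in when it is done.

```bash
mkdir -p pics
python3 - <<'E'
from station import *
import cv2,numpy as np
o=get_obs();print({k:np.round(v,3).tolist() for k,v in o.items()})
for n in ("scene","top"):
    im=read_camera(n);cv2.imwrite(f"pics/{n}0.png",cv2.resize(im[:,:,::-1],(800,600),interpolation=cv2.INTER_CUBIC))
for n in ("scene","top","wrist"): print(n,camera_params(n))
E
```

```text
{'t': 0.0, 'q': [-1.243, 0.478, 0.022, 1.556, -0.012, 1.109, -0.083], 'joint_vel': [-0.0, 0.001, 0.0, 0.001, -0.001, -0.001, -0.0], 'joint_torque': [0.0, -59.645, 1.608, -28.119, 0.012, 0.009, -0.0], 'eef_pos': [0.285, 0.611, 0.23], 'tool_rot': [-0.0, 0.216, 0.976, -0.001], 'contact_force': [0.654, -0.247, 0.245], 'torque': [0.011, 0.036, -0.012], 'grasp_force': 0.0, 'gripper_width': 1.0}
scene {'K': array([[406.98202683,   0.        , 256.52549863],
       [  0.        , 406.98202683, 179.37412164],
       [  0.        ,   0.        ,   1.        ]]), 'origin': array([ 0.94954337, -0.47446008,  1.05475311]), 'attitude': array([0.91245396, 0.26493734, 0.08589108, 0.29976442])}
top {'K': array([[431.72416599,   0.        , 260.02751203],
       [  0.        , 431.72416599, 193.72679336],
       [  0.        ,   0.        ,   1.        ]]), 'origin': array([0.4360755 , 0.0036421 , 1.27119346]), 'attitude': array([ 0.71284431,  0.03687071, -0.04427888, -0.6989513 ])}
wrist {'K': array([[293.98913402,   0.        , 254.16529046],
       [  0.        , 293.98913402, 190.87663741],
       [  0.        ,   0.        ,   1.        ]]), 'origin': array([0.21921292, 0.64353287, 0.37434712]), 'attitude': array([ 0.83359219, -0.12423229, -0.07796259,  0.53255256])}
```

View pics/scene0.png

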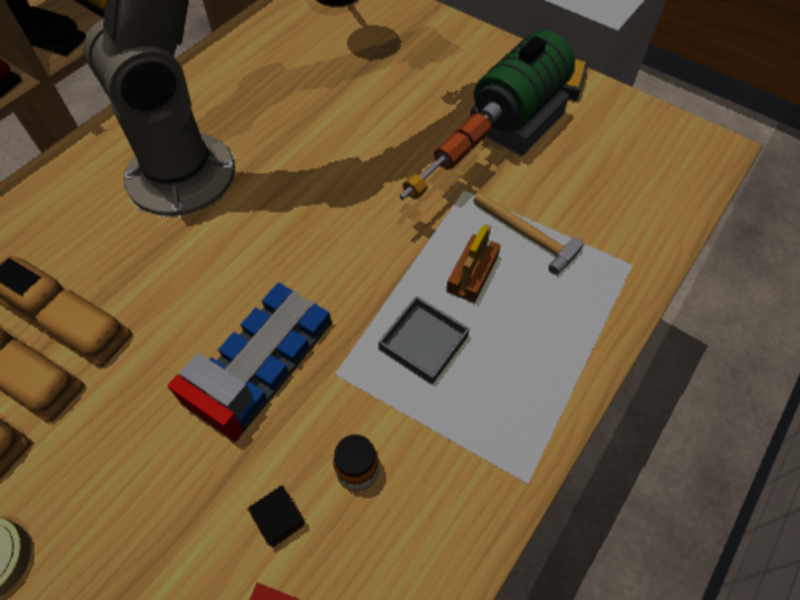

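View pics/top0.png

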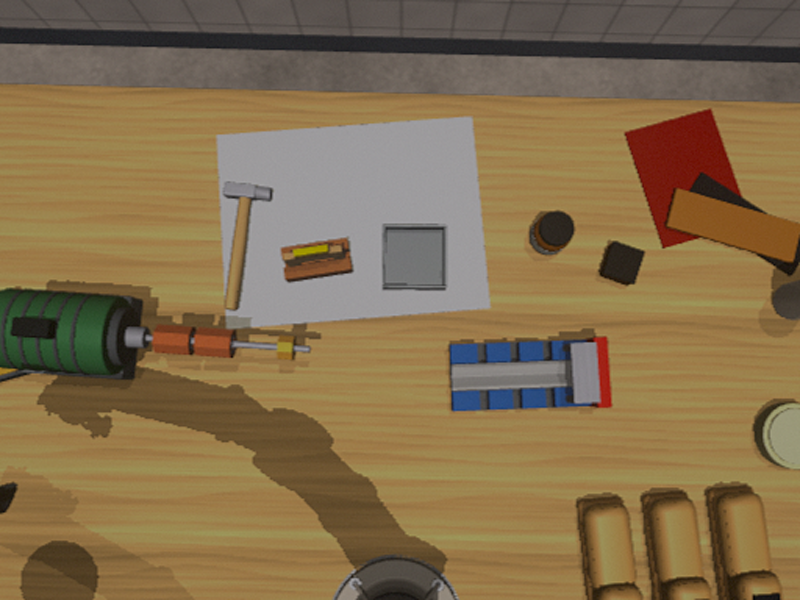

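```bash
cat > h.py <<'E'
from station import *
import cv2,numpy as np
from scipy.spatial.transform import Rotation as R
from scipy.optimize import least_squares
S=1.5625
def rot(q): return R.from_quat([q[1],q[2],q[3],q[0]])
def ray(cam,u,v,s=S):
    c=cam if isinstance(cam,dict) else camera_params(cam);K=c['K'];u,v=(u+.5)/s-.5,(v+.5)/s-.5
    d=np.array([(u-K[0,2])/K[0,0],-(v-K[1,2])/K[1,1],-1.]);return c['origin'],rot(c['attitude']).apply(d)
def at(cam,u,v,z,s=S):
    o,d=ray(cam,u,v,s);return o+d*(z-o[2])/d[2]
def proj(cam,P,s=1):
    c=cam if isinstance(cam,dict) else camera_params(cam);K=c['K'];p=rot(c['attitude']).inv().apply(np.atleast_2d(P)-c['origin'])
    u=K[0,0]*p[:,0]/-p[:,2]+K[0,2];v=K[1,1]*-p[:,1]/-p[:,2]+K[1,2]
    return np.c_[(u+.5)*s-.5,(v+.5)*s-.5]
def snap(cam,name,crop=None,s=1):
    c=camera_params(cam);im=read_camera(cam)[:,:,::-1]
    if crop: a,b,w,h=crop; im=im[b:b+h,a:a+w]
    cv2.imwrite(f"pics/{name}.png",cv2.resize(im,None,fx=s,fy=s,interpolation=cv2.INTER_CUBIC));np.save(f"pics/{name}.npy",c,allow_pickle=True);return c
def load(name): return np.load(f"pics/{name}.npy",allow_pickle=True).item()
def fit(pts,x0):
    """pts: list of (cam,u,v,local xyz) in native pixels*S; returns x,y,yaw, residual"""
    def f(p):
        r=R.from_euler('z',p[2]);out=[]
        for c,u,v,l in pts: out.append(proj(c,r.apply(l)+[p[0],p[1],0],S)[0]-[u,v])
        return np.ravel(out)
    s=least_squares(f,x0,loss='soft_l1');return s.x,np.round(f(s.x),1)
def plan(P,yaw):
    """print shift in tool axes to bring TCP to P, tool down, with tool y at world yaw"""
    o=get_obs();r=rot(o['tool_rot']);d=r.inv().apply(np.array(P)-o['eef_pos'])
    best=None
    for k in(0,np.pi):
        # tool y dir (cos yaw, sin yaw), z down -> x = y cross z
        y=np.array([np.cos(yaw+k),np.sin(yaw+k),0]);z=np.array([0,0,-1.]);T=R.from_matrix(np.c_[np.cross(y,z),y,z])
        v=(r.inv()*T).as_rotvec()
        if best is None or np.linalg.norm(v)<np.linalg.norm(best):best=v
    print('t',round(o['t'],2),'tcp',np.round(o['eef_pos'],4),'shift',np.round(d,4),'turn',np.round(best,4),'q7',round(o['q'][6],2),'w',round(float(o['gripper_width']),3),'F',np.round(o['contact_force'],1))
E
python3 - <<'E'
from h import *
T,C='top','scene'
print('tip',at(T,310,349,.115),at(C,402,197,.115));print('root',at(T,147,337,.115))
print('rollers',at(T,174,340,.1345),at(T,215,344,.1345),at(T,153,340,.13),at(T,235,344,.13),'collar',at(T,287,348,.125))
print('cradle',fit([(T,449,344,[.062,.25,.04]),(T,452,411,[-.062,.25,.04]),(T,451,361,[.018,.25,.046]),(T,452,390,[-.018,.25,.046]),(T,598,338,[.062,0,.085]),(T,600,407,[-.062,0,.085]),(C,170,385,[-.062,-.015,.085]),(C,281,283,[-.062,.25,.04]),(C,331,320,[.062,.25,.04])],[.5,-.3,0]))
print('gate tab',at(T,293,254,.118),at(T,341,247,.118),'rack',at(T,282,252,.04),at(T,350,238,.04),at(T,353,270,.04),at(T,287,280,.04))
print('tray',[np.round(at(T,*p,.032),3) for p in((382,225),(446,224),(446,290),(384,290))])
plan([.5,.1,.3],0)
E
```

```text
tip [0.48702101 0.15631161 0.115     ] [0.48808995 0.15905929 0.115     ]
root [0.50204465 0.43491879 0.115     ]
rollers [0.49678826 0.38220334 0.1345    ] [0.49142814 0.3132551  0.1345    ] [0.49633394 0.41894175 0.13      ] [0.4923075  0.28087105 0.13      ] collar [0.48751076 0.19394323 0.125     ]
cradle (array([ 0.45870664, -0.34284059,  0.04312936]), array([ 2. , -3. ,  1.2, -1.3,  1. ,  4.1,  0.7, -4.8, -3.7, -1.8, -1.7,
        0.2, -0.2, -4.2, -2.8, -1. , -0.3, -5.9]))
gate tab [0.65057268 0.19112115 0.118     ] [0.66466152 0.10846247 0.118     ] rack [0.66840288 0.22424641 0.04      ] [0.69744975 0.09938029 0.04      ] [0.63746014 0.09212853 0.04      ] [0.61629237 0.2129649  0.04      ]
tray [array([0.725, 0.041, 0.032]), array([ 0.73 , -0.079,  0.032]), array([ 0.605, -0.081,  0.032]), array([0.602, 0.034, 0.032])]
t 0.1 tcp [0.2847 0.6114 0.2304] shift [-0.4111 -0.3729 -0.0689] turn [-1.400e-03  1.000e-03  1.135e+00] q7 -0.08 w 1.0 F [ 0.7 -0.2 -0.6]
```

```bash
python3 -c "
from h import *
plan([.489,.2,.26],-.054)"
```

```text
t 0.1 tcp [0.2847 0.6114 0.2304] shift [-0.3589 -0.2868 -0.0291] turn [-1.300e-03  1.100e-03  1.189e+00] q7 -0.08 w 1.0 F [ 0.7 -0.2 -0.6]
```

```bash
python3 -m jog '[{"x":-0.18,"y":-0.14,"z":-0.03,"az":0.6},{"x":-0.18,"y":-0.14,"z":-0.03,"az":0.6},{"x":-0.18,"y":-0.14,"z":-0.03,"az":0.6},{"x":-0.359,"y":-0.287,"z":-0.03,"az":1.189},{"x":-0.359,"y":-0.287,"z":-0.03,"az":1.189},{"x":-0.359,"y":-0.287,"z":-0.03,"az":1.189},{"x":-0.359,"y":-0.287,"z":-0.03,"az":1.189},{"x":-0.359,"y":-0.287,"z":-0.03,"az":1.189},{"x":-0.359,"y":-0.287,"z":-0.03,"az":1.189},{"x":-0.359,"y":-0.287,"z":-0.03,"az":1.189},{"x":-0.359,"y":-0.287,"z":-0.03,"az":1.189},{"x":-0.359,"y":-0.287,"z":-0.03,"az":1.189}]'
python3 -c "
from h import *
plan([.489,.2,.26],-.054)
print(snap('wrist','w1',None,S))"
```

```text
t 0.1 tcp [0.2847 0.6114 0.2304] shift [-0.3589 -0.2868 -0.0291] turn [-1.300e-03  1.100e-03  1.189e+00] q7 -0.08 w 1.0 F [ 0.7 -0.2 -0.6]
{'K': array([[293.98913402,   0.        , 254.16529046],
       [  0.        , 293.98913402, 190.87663741],
       [  0.        ,   0.        ,   1.        ]]), 'origin': array([0.21921292, 0.64353287, 0.37434712]), 'attitude': array([ 0.83359219, -0.12423229, -0.07796259,  0.53255256])}validation failed for argument at $[0]...
```

View pics/w1.png

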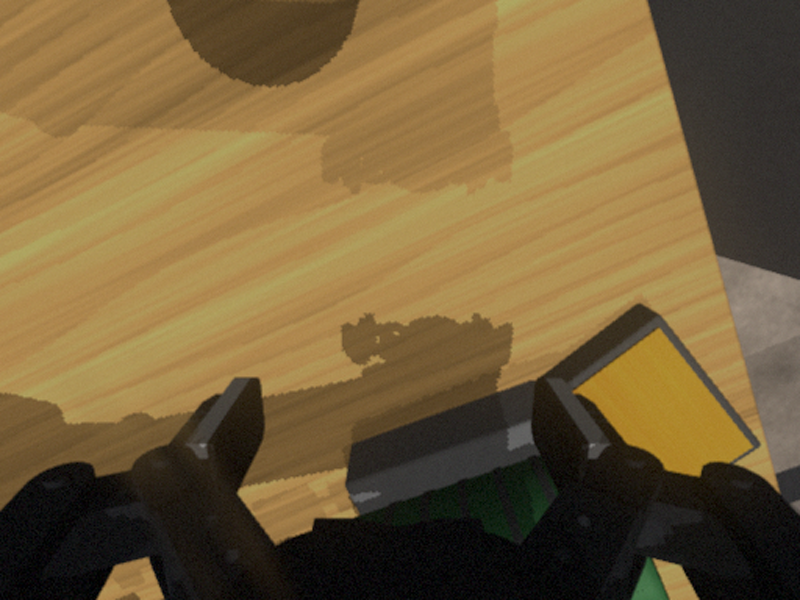

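The jog was refused, probably because every row needs all six keys. The picture only shows the start view: fingers open above the motor drum at about (450,500).

```bash
python3 -m jog '[{"x":-0.18,"y":-0.14,"z":-0.03,"ax":0,"ay":0,"az":0.6},{"x":-0.18,"y":-0.14,"z":-0.03,"ax":0,"ay":0,"az":0.6},{"x":-0.18,"y":-0.14,"z":-0.03,"ax":0,"ay":0,"az":0.6},{"x":-0.18,"y":-0.14,"z":-0.03,"ax":0,"ay":0,"az":0.6},{"x":-0.359,"y":-0.287,"z":-0.03,"ax":0,"ay":0,"az":1.189},{"x":-0.359,"y":-0.287,"z":-0.03,"ax":0,"ay":0,"az":1.189},{"x":-0.359,"y":-0.287,"z":-0.03,"ax":0,"ay":0,"az":1.189},{"x":-0.359,"y":-0.287,"z":-0.03,"ax":0,"ay":0,"az":1.189},{"x":-0.359,"y":-0.287,"z":-0.03,"ax":0,"ay":0,"az":1.189},{"x":-0.359,"y":-0.287,"z":-0.03,"ax":0,"ay":0,"az":1.189}]'
python3 -c "
from h import *
plan([.489,.2,.26],-.054)
c=camera_params('wrist');print(c['origin'],c['attitude'])"
```

```text
t: 1.15
eef_pos: [0.4914, 0.1936, 0.2617]
tool_rot: [0.001, 0.729, 0.685, -0.0]
contact_force: [0.3, -1.3, -0.0]
gripper_width: 0.998
grasp_force: 0.0
t 1.15 tcp [0.4914 0.1936 0.2617] shift [ 0.0062 -0.0028  0.0017] turn [ 0.0013  0.0017 -0.0089] q7 -0.46 w 0.998 F [ 0.3 -1.3 -0. ]
[0.4971239  0.26821457 0.4054741 ] [ 0.98858845 -0.1475011   0.00365691 -0.03037962]
```

```bash
python3 -c "
from h import *
snap('wrist','w2',None,S)"
```

```text
(no output)
```

View pics/w2.png

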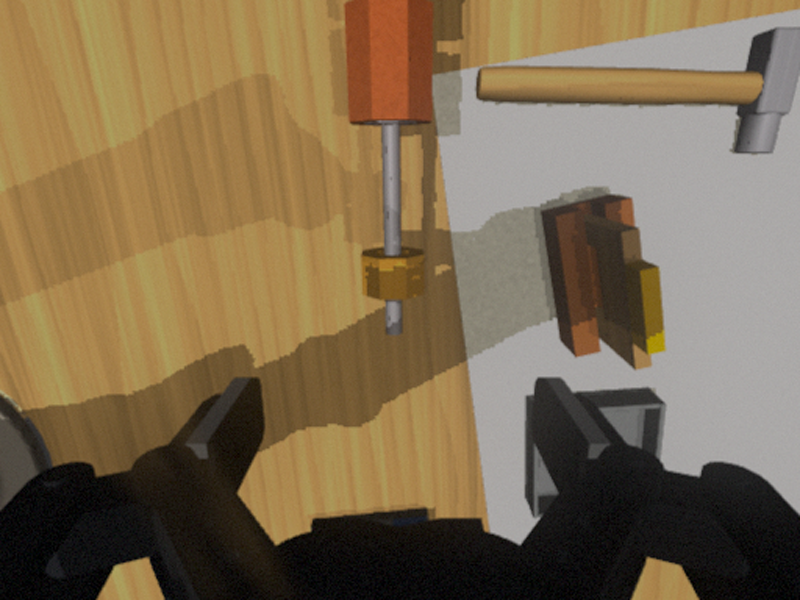

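The wrist view shows the arbor tip at (395,333), the collar's top flat from about (362-425,252) to (370-420,298), the roller end at about (390,120) and the gate tab top from (650,264) to (656,350).

```bash
python3 -c "
from h import *
c=load('w2')
P=lambda u,v,z:print((u,v),np.round(at(c,u,v,z),4))
P(395,333,.115);P(392,125,.12);P(391,245,.115)
P(393,252,.1305);P(394,297,.1305)
P(389,121,.1345);P(346,120,.11);P(432,122,.11)
for p in((642,266),(658,263),(647,352),(665,350)):P(*p,.118)
"
```

```text
(395, 333) [0.4891 0.1555 0.115 ]
(392, 125) [0.4956 0.2869 0.12  ]
(391, 245) [0.4903 0.2156 0.115 ]
(393, 252) [0.4916 0.2141 0.1305]
(394, 297) [0.4904 0.1856 0.1305]
(389, 121) [0.4942 0.2881 0.1345]
(346, 120) [0.4681 0.2921 0.11  ]
(432, 122) [0.5197 0.2878 0.11  ]
(642, 266) [0.6501 0.1927 0.118 ]
(658, 263) [0.6601 0.1941 0.118 ]
(647, 352) [0.6591 0.1323 0.118 ]
(665, 350) [0.6712 0.133  0.118 ]
```

```bash
python3 -c "
from h import *
plan([.491,.1995,.088],-.048)"
```

```text
t 1.2 tcp [0.4912 0.1947 0.2616] shift [ 0.005  -0.0007  0.1736] turn [ 0.001   0.0012 -0.014 ] q7 -0.46 w 1.002 F [ 0.1 -0.7 -0.6]
```

```bash
python3 -m jog '[{"x":0.002,"y":0,"z":0.05,"ax":0,"ay":0,"az":-0.014},{"x":0.002,"y":0,"z":0.1,"ax":0,"ay":0,"az":-0.014},{"x":0.002,"y":0,"z":0.12,"ax":0,"ay":0,"az":-0.014},{"x":0.002,"y":0,"z":0.12,"ax":0,"ay":0,"az":-0.014},{"x":0.002,"y":0,"z":0.12,"ax":0,"ay":0,"az":-0.014}]'
python3 -c "
from h import *
plan([.491,.1995,.088],-.048)"
```

```text
t: 1.7
eef_pos: [0.4893, 0.2034, 0.1417]
tool_rot: [-0.0, 0.721, 0.693, -0.0]
contact_force: [-0.5, 0.2, -0.4]
gripper_width: 1.006
grasp_force: 0.0
t 1.7 tcp [0.4893 0.2034 0.1417] shift [-0.0038  0.0019  0.0537] turn [-0.0002 -0.0002  0.0094] q7 -0.37 w 1.006 F [-0.5  0.2 -0.4]
```

```bash
python3 -m jog '[{"x":-0.003,"y":0.002,"z":0.03,"ax":0,"ay":0,"az":0.008},{"x":-0.003,"y":0.002,"z":0.054,"ax":0,"ay":0,"az":0.008},{"x":-0.003,"y":0.002,"z":0.054,"ax":0,"ay":0,"az":0.008},{"x":-0.003,"y":0.002,"z":0.054,"ax":0,"ay":0,"az":0.008}]' && python3 -m jog '[{"x":0,"y":0,"z":0,"ax":0,"ay":0,"az":0},{"x":0,"y":0,"z":0,"ax":0,"ay":0,"az":0},{"x":0,"y":0,"z":0,"ax":0,"ay":0,"az":0},{"x":0,"y":0,"z":0,"ax":0,"ay":0,"az":0},{"x":0,"y":0,"z":0,"ax":0,"ay":0,"az":0},{"x":0,"y":0,"z":0,"ax":0,"ay":0,"az":0},{"x":0,"y":0,"z":0,"ax":0,"ay":0,"az":0},{"x":0,"y":0,"z":0,"ax":0,"ay":0,"az":0}]' 0.3 40
python3 -c "
from h import *
plan([.491,.1995,.088],-.048)"
```

```text
t: 2.1
eef_pos: [0.4921, 0.2, 0.0889]
tool_rot: [0.0, 0.724, 0.69, 0.001]
contact_force: [0.6, 0.6, -0.1]
gripper_width: 0.998
grasp_force: 0.0
t: 2.9
eef_pos: [0.491, 0.1995, 0.0881]
tool_rot: [-0.0, 0.724, 0.69, 0.0]
contact_force: [-3.5, 0.8, 7.8]
gripper_width: 0.464
grasp_force: 39.5
t 2.9 tcp [0.491  0.1995 0.0881] shift [-0.      0.      0.0001] turn [-0.0005 -0.0008  0.0002] q7 -0.33 w 0.464 F [-3.5  0.8  7.8]
```

```bash
python3 -m jog '[{"x":0,"y":0,"z":-0.003,"ax":0,"ay":0,"az":0},{"x":0,"y":0,"z":-0.0045,"ax":0,"ay":0,"az":0},{"x":0,"y":0,"z":-0.0045,"ax":0,"ay":0,"az":0}]' && python3 -m jog '[{"x":-0.02,"y":0,"z":0,"ax":0,"ay":0,"az":0},{"x":-0.04,"y":0,"z":0,"ax":0,"ay":0,"az":0},{"x":-0.06,"y":0,"z":0,"ax":0,"ay":0,"az":0},{"x":-0.08,"y":0,"z":0,"ax":0,"ay":0,"az":0},{"x":-0.1,"y":0,"z":0,"ax":0,"ay":0,"az":0},{"x":-0.1,"y":0,"z":-0.03,"ax":0,"ay":0,"az":0},{"x":-0.1,"y":0,"z":-0.08,"ax":0,"ay":0,"az":0},{"x":-0.1,"y":0,"z":-0.08,"ax":0,"ay":0,"az":0}]'
python3 -c "
from h import *
plan([.665,-.021,.16],-.04)
T='top';im=snap(T,'t1')"
```

```text
t: 3.2
eef_pos: [0.4914, 0.1991, 0.092]
tool_rot: [0.0, 0.724, 0.69, 0.0]
contact_force: [0.2, -0.3, -0.7]
gripper_width: 0.466
grasp_force: 40.4
t: 4.0
eef_pos: [0.4903, 0.0996, 0.177]
tool_rot: [0.002, 0.724, 0.689, 0.005]
contact_force: [1.0, -0.1, -1.8]
gripper_width: 0.466
grasp_force: 41.1
t 4.0 tcp [0.4903 0.0996 0.177 ] shift [-0.1119  0.1803  0.0181] turn [ 0.0091 -0.0042 -0.0093] q7 -0.23 w 0.466 F [ 1.  -0.1 -1.8]
```

```bash
python3 -m jog '[{"x":-0.03,"y":0.04,"z":0.018,"ax":0.009,"ay":-0.004,"az":-0.009},{"x":-0.06,"y":0.08,"z":0.018,"ax":0.009,"ay":-0.004,"az":-0.009},{"x":-0.08,"y":0.12,"z":0.018,"ax":0.009,"ay":-0.004,"az":-0.009},{"x":-0.1,"y":0.16,"z":0.018,"ax":0.009,"ay":-0.004,"az":-0.009},{"x":-0.112,"y":0.18,"z":0.018,"ax":0.009,"ay":-0.004,"az":-0.009},{"x":-0.112,"y":0.18,"z":0.018,"ax":0.009,"ay":-0.004,"az":-0.009},{"x":-0.112,"y":0.18,"z":0.018,"ax":0.009,"ay":-0.004,"az":-0.009},{"x":-0.112,"y":0.18,"z":0.018,"ax":0.009,"ay":-0.004,"az":-0.009}]'
python3 -c "
from h import *
plan([.665,-.021,.01],-.04)
snap('wrist','w3',None,S)"
```

```text
t: 4.85
eef_pos: [0.6594, -0.0201, 0.1526]
tool_rot: [-0.003, 0.72, 0.694, -0.005]
contact_force: [-0.6, -0.4, -1.9]
gripper_width: 0.469
grasp_force: 41.2
t 4.85 tcp [ 0.6594 -0.0201  0.1526] shift [-0.0002  0.0073  0.1425] turn [-0.0116  0.0034  0.0021] q7 0.12 w 0.469 F [-0.6 -0.4 -1.9]
```

View pics/w3.png

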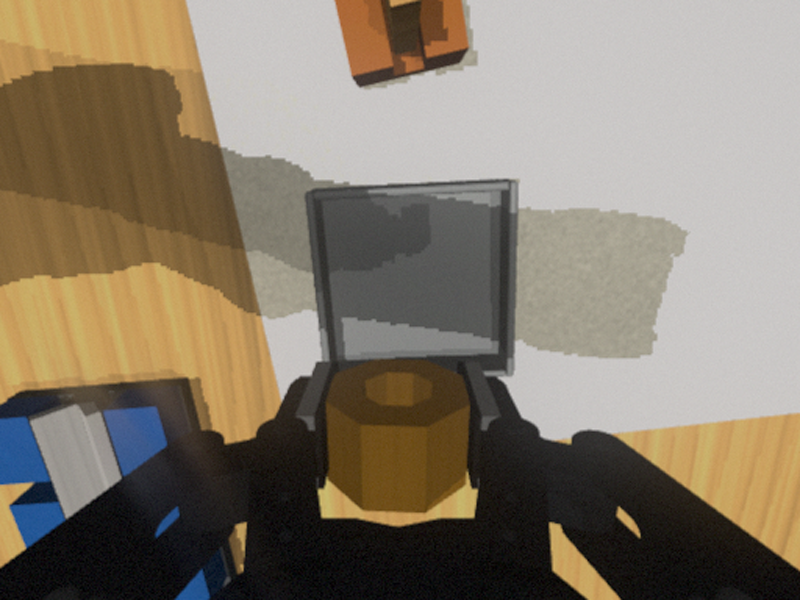

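The tray is in view with its rim corners at about (308,192), (517,181), (513,374) and (330,375), and the collar is held at about (397,430). Next I compute the tray's centre.

```bash
python3 -c "
from h import *
c=load('w3')
print([np.round(at(c,*p,.032),3) for p in((308,192),(517,181),(513,374))])
plan([.665,-.021,.01],-.04)"
```

```text
[array([0.611, 0.038, 0.032]), array([0.728, 0.04 , 0.032]), array([ 0.73 , -0.078,  0.032])]
t 4.9 tcp [ 0.6596 -0.02    0.153 ] shift [-0.0004  0.007   0.143 ] turn [-0.0108  0.0033  0.0024] q7 0.12 w 0.464 F [ 0.  -0.4 -1. ]
```

```bash
python3 -m jog '[{"x":0,"y":0.007,"z":0.04,"ax":0,"ay":0,"az":0},{"x":0,"y":0.009,"z":0.08,"ax":0,"ay":0,"az":0},{"x":0,"y":0.009,"z":0.11,"ax":0,"ay":0,"az":0},{"x":0,"y":0.009,"z":0.13,"ax":0,"ay":0,"az":0},{"x":0,"y":0.009,"z":0.138,"ax":0,"ay":0,"az":0},{"x":0,"y":0.009,"z":0.143,"ax":0,"ay":0,"az":0},{"x":0,"y":0.009,"z":0.143,"ax":0,"ay":0,"az":0},{"x":0,"y":0.009,"z":0.143,"ax":0,"ay":0,"az":0}]' && python3 -m jog '[{"x":0,"y":0,"z":0,"ax":0,"ay":0,"az":0},{"x":0,"y":0,"z":0,"ax":0,"ay":0,"az":0},{"x":0,"y":0,"z":0,"ax":0,"ay":0,"az":0},{"x":0,"y":0,"z":0,"ax":0,"ay":0,"az":0}]' 0.65 && python3 -m jog '[{"x":0,"y":0,"z":-0.03,"ax":0,"ay":0,"az":0},{"x":0,"y":0,"z":-0.08,"ax":0,"ay":0,"az":0},{"x":0,"y":0,"z":-0.13,"ax":0,"ay":0,"az":0},{"x":0,"y":0,"z":-0.18,"ax":0,"ay":0,"az":0},{"x":0,"y":0,"z":-0.22,"ax":0,"ay":0,"az":0},{"x":0,"y":0,"z":-0.22,"ax":0,"ay":0,"az":0}]' 1
python3 -c "
from h import *
plan([.494,.235,.23],-.048)
plan([.455,-.243,.28],.043)"
```

```text
t: 5.7
eef_pos: [0.6694, -0.022, 0.012]
tool_rot: [-0.001, 0.721, 0.693, -0.004]
contact_force: [1.3, -0.5, -0.9]
gripper_width: 0.463
grasp_force: 41.2
t: 6.1
eef_pos: [0.6687, -0.0221, 0.0111]
tool_rot: [-0.002, 0.721, 0.693, -0.004]
contact_force: [0.4, 0.2, 0.1]
gripper_width: 0.654
grasp_force: 0.0
t: 6.7
eef_pos: [0.6741, -0.0221, 0.238]
tool_rot: [0.002, 0.721, 0.693, -0.0]
contact_force: [0.3, 0.6, -0.0]
gripper_width: 1.0
grasp_force: 0.0
t 6.7 tcp [ 0.6741 -0.0221  0.238 ] shift [ 0.2498 -0.1901  0.0068] turn [0.0027 0.0028 0.0085] q7 0.1 w 1.0 F [ 0.3  0.6 -0. ]
t 6.7 tcp [ 0.6741 -0.0221  0.238 ] shift [-0.2295 -0.2101 -0.0419] turn [ 0.0025  0.0029 -0.0825] q7 0.1 w 1.0 F [ 0.3  0.6 -0. ]
```

```bash
python3 -m jog '[{"x":-0.04,"y":-0.03,"z":-0.02,"ax":0,"ay":0,"az":-0.02},{"x":-0.08,"y":-0.06,"z":-0.04,"ax":0,"ay":0,"az":-0.04},{"x":-0.12,"y":-0.1,"z":-0.06,"ax":0,"ay":0,"az":-0.06},{"x":-0.16,"y":-0.14,"z":-0.08,"ax":0,"ay":0,"az":-0.08},{"x":-0.2,"y":-0.17,"z":-0.1,"ax":0,"ay":0,"az":-0.082},{"x":-0.24,"y":-0.2,"z":-0.112,"ax":0,"ay":0,"az":-0.082},{"x":-0.256,"y":-0.21,"z":-0.112,"ax":0,"ay":0,"az":-0.082},{"x":-0.256,"y":-0.21,"z":-0.112,"ax":0,"ay":0,"az":-0.082},{"x":-0.256,"y":-0.21,"z":-0.112,"ax":0,"ay":0,"az":-0.082},{"x":-0.256,"y":-0.21,"z":-0.112,"ax":0,"ay":0,"az":-0.082},{"x":-0.256,"y":-0.21,"z":-0.112,"ax":0,"ay":0,"az":-0.082}]'
python3 -c "
from h import *
plan([.455,-.27,.35],.043)
snap('wrist','w4',None,S)"
```

```text
t: 7.8
eef_pos: [0.4525, -0.267, 0.3448]
tool_rot: [-0.003, 0.691, 0.723, -0.005]
contact_force: [-0.3, 0.7, 0.4]
gripper_width: 0.998
grasp_force: 0.0
t 7.8 tcp [ 0.4525 -0.267   0.3448] shift [-0.0031  0.0023 -0.0052] turn [-0.0105  0.0027  0.0027] q7 0.55 w 0.998 F [-0.3  0.7  0.4]
```

View pics/w4.png

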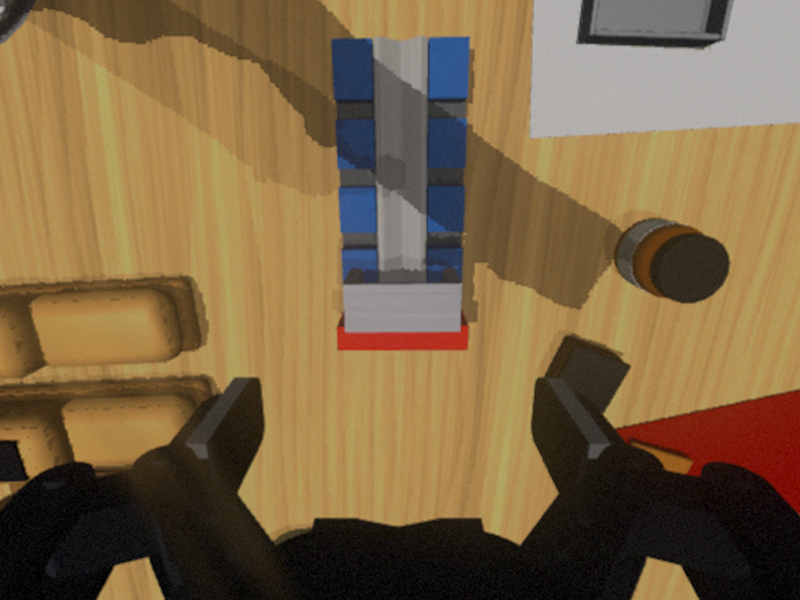

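```bash
python3 -c "
from h import *
c=load('w4')
L=[(332,39,-.06,.25,.04),(470,37,.06,.25,.04),(373,38,-.025,.25,.04),(428,37,.025,.25,.04),(343,284,-.052,.045,.1),(463,283,.052,.045,.1),(346,331,-.052,0,.1),(461,331,.052,0,.1),(334,101,-.06,.201,.04),(468,101,.06,.201,.04),(336,168,-.06,.141,.04),(466,168,.06,.141,.04),(340,232,-.06,.081,.04),(463,232,.06,.081,.04)]
x,r=fit([(c,a,b,[d,e,f]) for a,b,d,e,f in L],[.459,-.343,.04]);print(np.round(x,4),r)
rr=R.from_euler('z',x[2])
for n,y in(('c.090',.09),('c.155',.155),('slot2',.1325),('end',.25)):print(n,np.round(rr.apply([0,y,0])+[x[0],x[1],0],4))
plan([.496,.25,.24],-.048)
"
```

```text
[ 0.4599 -0.3422  0.0578] [-0.1 -0.1 -0.2 -0.  -1.   0.4  1.4  0.5  0.1 -0.  -1.1  0.1 -0.6  0.9
 -0.7  0.2  0.7 -1.2 -0.2 -2.9  1.9  0.8 -0.4 -0.5  0.9  0.5  0.6 -0.6]
c.090 [ 0.4547 -0.2524  0.    ]
c.155 [ 0.4509 -0.1875  0.    ]
slot2 [ 0.4522 -0.21    0.    ]
end [ 0.4454 -0.0926  0.    ]
t 7.85 tcp [ 0.4525 -0.2672  0.3449] shift [0.515  0.0681 0.1027] turn [-0.0104  0.0034  0.0936] q7 0.55 w 1.002 F [ 0.  -0.4  1. ]
```

```bash
python3 -m jog '[{"x":0.05,"y":0.01,"z":0,"ax":0,"ay":0,"az":0},{"x":0.1,"y":0.02,"z":0,"ax":0,"ay":0,"az":0},{"x":0.15,"y":0.03,"z":0,"ax":0,"ay":0,"az":0.03},{"x":0.2,"y":0.03,"z":0,"ax":0,"ay":0,"az":0.05},{"x":0.25,"y":0.04,"z":0,"ax":0,"ay":0,"az":0.07},{"x":0.3,"y":0.04,"z":0,"ax":0,"ay":0,"az":0.09},{"x":0.35,"y":0.05,"z":0,"ax":0,"ay":0,"az":0.094},{"x":0.4,"y":0.055,"z":0.03,"ax":0,"ay":0,"az":0.094},{"x":0.45,"y":0.06,"z":0.06,"ax":0,"ay":0,"az":0.094},{"x":0.5,"y":0.068,"z":0.1,"ax":0,"ay":0,"az":0.094},{"x":0.515,"y":0.068,"z":0.103,"ax":0,"ay":0,"az":0.094},{"x":0.515,"y":0.068,"z":0.103,"ax":0,"ay":0,"az":0.094}]'
cat >> h.py <<'E'
def edges_along(c,img,z,x0,y0,y1,yaw,lo=None):
    "classify rust-brown along a line over (x0+..) at height z: returns y-extents of orange"
    ys=np.arange(y0,y1,.0005);P=np.c_[x0-np.tan(yaw)*(ys-y0),ys,np.full(len(ys),z)]
    uv=np.round(proj(c,P)).astype(int);ok=(uv[:,0]>=0)&(uv[:,0]<512)&(uv[:,1]>=0)&(uv[:,1]<384)
    hsv=cv2.cvtColor(img,cv2.COLOR_RGB2HSV);m=np.zeros(len(ys),bool)
    h=hsv[uv[ok,1],uv[ok,0]];m[ok]=(h[:,0]<12)&(h[:,1]>150)&(h[:,2]>60)
    d=np.flatnonzero(np.diff(np.r_[0,m.astype(int),0]));return [(round(ys[a],4),round(ys[b-1],4)) for a,b in zip(d[::2],d[1::2]) if b-a>10]
E
python3 -c "
from h import *
plan([.496,.25,.24],-.048)
c=camera_params('wrist');im=read_camera('wrist');cv2.imwrite('pics/w5.png',im[:,:,::-1]);np.save('pics/w5.npy',c,allow_pickle=True)
print(edges_along(c,im,.1345,.4895,.15,.45,-.048))"
```

```text
t: 9.05
eef_pos: [0.4928, 0.2557, 0.2358]
tool_rot: [-0.004, 0.721, 0.693, -0.007]
contact_force: [-0.2, 0.1, 0.8]
gripper_width: 1.001
grasp_force: 0.0
t 9.05 tcp [0.4928 0.2557 0.2358] shift [-0.0056  0.0033 -0.0042] turn [-0.0154  0.0055  0.0081] q7 -0.57 w 1.001 F [-0.2  0.1  0.8]
[(np.float64(0.289), np.float64(0.348)), (np.float64(0.356), np.float64(0.4))]
```

```bash
python3 -c "
from h import *
plan([.4968,.319,.15],-.048)"; python3 -m jog '[{"x":0.03,"y":0.001,"z":0.02,"ax":-0.015,"ay":0.005,"az":0.008},{"x":0.06,"y":0.001,"z":0.06,"ax":-0.015,"ay":0.005,"az":0.008},{"x":0.06,"y":0.001,"z":0.085,"ax":-0.015,"ay":0.005,"az":0.008},{"x":0.06,"y":0.001,"z":0.085,"ax":-0.015,"ay":0.005,"az":0.008},{"x":0.06,"y":0.001,"z":0.085,"ax":-0.015,"ay":0.005,"az":0.008},{"x":0.06,"y":0.001,"z":0.085,"ax":-0.015,"ay":0.005,"az":0.008}]'
python3 -c "
from h import *
plan([.4968,.319,.093],-.048)"
```

```text
t 9.1 tcp [0.4943 0.2524 0.2375] shift [0.0672 0.0008 0.0871] turn [-0.0133  0.0062  0.0046] q7 -0.57 w 1.0 F [0.9 0.1 0.6]
t: 9.7
eef_pos: [0.5014, 0.3076, 0.1571]
tool_rot: [0.002, 0.728, 0.685, 0.004]
contact_force: [-0.3, 0.5, 0.3]
gripper_width: 0.999
grasp_force: 0.0
t 9.7 tcp [0.5014 0.3076 0.1571] shift [ 0.0109 -0.0058  0.0641] turn [ 0.0086 -0.0025 -0.0127] q7 -0.65 w 0.999 F [-0.3  0.5  0.3]
```

```bash
python3 -m jog '[{"x":0.008,"y":-0.003,"z":0,"ax":0.005,"ay":-0.001,"az":-0.006},{"x":0.008,"y":-0.003,"z":0,"ax":0.005,"ay":-0.001,"az":-0.006},{"x":0.008,"y":-0.003,"z":0,"ax":0.005,"ay":-0.001,"az":-0.006},{"x":0.008,"y":-0.003,"z":0,"ax":0.005,"ay":-0.001,"az":-0.006}]'
python3 -c "
from h import *
plan([.4968,.319,.093],-.048)"
```

```text
t: 10.1
eef_pos: [0.4975, 0.3162, 0.1554]
tool_rot: [0.0, 0.726, 0.688, 0.001]
contact_force: [0.1, 0.4, 0.4]
gripper_width: 1.001
grasp_force: 0.0
t 10.1 tcp [0.4975 0.3162 0.1554] shift [ 0.0027 -0.0009  0.0624] turn [ 0.0014 -0.0002 -0.005 ] q7 -0.66 w 1.001 F [0.1 0.4 0.4]
```

```bash
python3 -m jog '[{"x":0.003,"y":-0.001,"z":0.03,"ax":0,"ay":0,"az":-0.004},{"x":0.003,"y":-0.001,"z":0.055,"ax":0,"ay":0,"az":-0.004},{"x":0.003,"y":-0.001,"z":0.062,"ax":0,"ay":0,"az":-0.004},{"x":0.003,"y":-0.001,"z":0.062,"ax":0,"ay":0,"az":-0.004},{"x":0.003,"y":-0.001,"z":0.062,"ax":0,"ay":0,"az":-0.004},{"x":0.003,"y":-0.001,"z":0.062,"ax":0,"ay":0,"az":-0.004}]' && python3 -m jog '[{"x":0,"y":0,"z":0,"ax":0,"ay":0,"az":0},{"x":0,"y":0,"z":0,"ax":0,"ay":0,"az":0},{"x":0,"y":0,"z":0,"ax":0,"ay":0,"az":0},{"x":0,"y":0,"z":0,"ax":0,"ay":0,"az":0},{"x":0,"y":0,"z":0,"ax":0,"ay":0,"az":0},{"x":0,"y":0,"z":0,"ax":0,"ay":0,"az":0},{"x":0,"y":0,"z":0,"ax":0,"ay":0,"az":0},{"x":0,"y":0,"z":0,"ax":0,"ay":0,"az":0}]' 0.3 50
python3 -c "
from h import *
plan([.4968,.319,.093],-.048)"
```

```text
t: 10.7
eef_pos: [0.4975, 0.3198, 0.0944]
tool_rot: [0.001, 0.724, 0.689, 0.001]
contact_force: [-0.7, -0.8, -0.8]
gripper_width: 0.998
grasp_force: 0.0
t: 11.5
eef_pos: [0.4968, 0.3195, 0.0937]
tool_rot: [0.0, 0.724, 0.69, 0.001]
contact_force: [-1.0, -0.7, 5.2]
gripper_width: 0.556
grasp_force: 51.1
t 11.5 tcp [0.4968 0.3195 0.0937] shift [-0.0005  0.0001  0.0007] turn [ 0.0014 -0.0004 -0.001 ] q7 -0.65 w 0.556 F [-1.  -0.7  5.2]
```

```bash
python3 -m jog '[{"x":0,"y":0,"z":-0.003,"ax":0,"ay":0,"az":0},{"x":0,"y":0,"z":-0.0045,"ax":0,"ay":0,"az":0},{"x":0,"y":0,"z":-0.0045,"ax":0,"ay":0,"az":0}]' && python3 -m jog '[{"x":-0.02,"y":0,"z":0,"ax":0,"ay":0,"az":0},{"x":-0.04,"y":0,"z":0,"ax":0,"ay":0,"az":0},{"x":-0.06,"y":0,"z":0,"ax":0,"ay":0,"az":0},{"x":-0.08,"y":0,"z":0,"ax":0,"ay":0,"az":0},{"x":-0.1,"y":0,"z":0,"ax":0,"ay":0,"az":0},{"x":-0.12,"y":0,"z":0,"ax":0,"ay":0,"az":0},{"x":-0.12,"y":0,"z":0,"ax":0,"ay":0,"az":0}]'
python3 -c "
from h import *
plan([.491,.1995,.098],-.048)"
```

```text
t: 11.8
eef_pos: [0.4964, 0.3192, 0.0975]
tool_rot: [0.0, 0.724, 0.69, 0.0]
contact_force: [-0.8, -0.6, -2.7]
gripper_width: 0.553
grasp_force: 51.6
t: 12.5
eef_pos: [0.4904, 0.1939, 0.0975]
tool_rot: [0.001, 0.726, 0.687, -0.001]
contact_force: [-0.7, -1.1, -2.4]
gripper_width: 0.55
grasp_force: 51.7
t 12.5 tcp [0.4904 0.1939 0.0975] shift [ 0.0056  0.0003 -0.0005] turn [ 0.0001  0.0026 -0.0072] q7 -0.47 w 0.55 F [-0.7 -1.1 -2.4]
```

```bash
python3 -m jog '[{"x":-0.02,"y":0,"z":0,"ax":0,"ay":0,"az":0},{"x":-0.04,"y":0,"z":0,"ax":0,"ay":0,"az":0},{"x":-0.06,"y":0,"z":0,"ax":0,"ay":0,"az":0},{"x":-0.08,"y":0,"z":0,"ax":0,"ay":0,"az":0},{"x":-0.11,"y":0,"z":0,"ax":0,"ay":0,"az":0},{"x":-0.14,"y":0,"z":0,"ax":0,"ay":0,"az":0},{"x":-0.17,"y":0,"z":-0.03,"ax":0,"ay":0,"az":0},{"x":-0.2,"y":0,"z":-0.06,"ax":0,"ay":0,"az":0},{"x":-0.2,"y":0,"z":-0.08,"ax":0,"ay":0,"az":0},{"x":-0.2,"y":0,"z":-0.08,"ax":0,"ay":0,"az":0}]'
python3 -c "
from h import *
plan([.4547,-.2524,.16],.058)"
```

```text
t: 13.5
eef_pos: [0.4825, -0.0016, 0.1802]
tool_rot: [0.002, 0.725, 0.688, 0.003]
contact_force: [0.4, 0.9, -1.7]
gripper_width: 0.554
grasp_force: 52.9
t 13.5 tcp [ 0.4825 -0.0016  0.1802] shift [-0.252  -0.0148  0.0198] turn [ 0.0068 -0.0011 -0.11  ] q7 -0.12 w 0.554 F [ 0.4  0.9 -1.7]
```

```bash
python3 -m jog '[{"x":-0.04,"y":-0.002,"z":0.02,"ax":0.003,"ay":0,"az":-0.02},{"x":-0.08,"y":-0.004,"z":0.02,"ax":0.003,"ay":0,"az":-0.04},{"x":-0.12,"y":-0.006,"z":0.02,"ax":0.003,"ay":0,"az":-0.06},{"x":-0.16,"y":-0.01,"z":0.02,"ax":0.003,"ay":0,"az":-0.08},{"x":-0.2,"y":-0.014,"z":0.02,"ax":0.003,"ay":0,"az":-0.11},{"x":-0.24,"y":-0.0148,"z":0.02,"ax":0.003,"ay":0,"az":-0.11},{"x":-0.25,"y":-0.0148,"z":0.02,"ax":0.003,"ay":0,"az":-0.11},{"x":-0.25,"y":-0.0148,"z":0.02,"ax":0.003,"ay":0,"az":-0.11},{"x":-0.25,"y":-0.0148,"z":0.02,"ax":0.003,"ay":0,"az":-0.11},{"x":-0.25,"y":-0.0148,"z":0.02,"ax":0.003,"ay":0,"az":-0.11},{"x":-0.25,"y":-0.0148,"z":0.02,"ax":0.003,"ay":0,"az":-0.11}]'
python3 -c "
from h import *
snap('wrist','w6',None,S)
plan([.4547,-.2524,.16],.058)"
```

```text
t: 14.6
eef_pos: [0.4542, -0.2475, 0.1574]
tool_rot: [-0.001, 0.684, 0.729, -0.001]
contact_force: [-0.0, 0.8, -1.3]
gripper_width: 0.553
grasp_force: 52.8
t 14.65 tcp [ 0.4542 -0.2479  0.1575] shift [-0.0045  0.0002 -0.0025] turn [-0.0019 -0.0005  0.0053] q7 0.57 w 0.55 F [ 0.4 -0.6 -2.8]
```

View pics/w6.png

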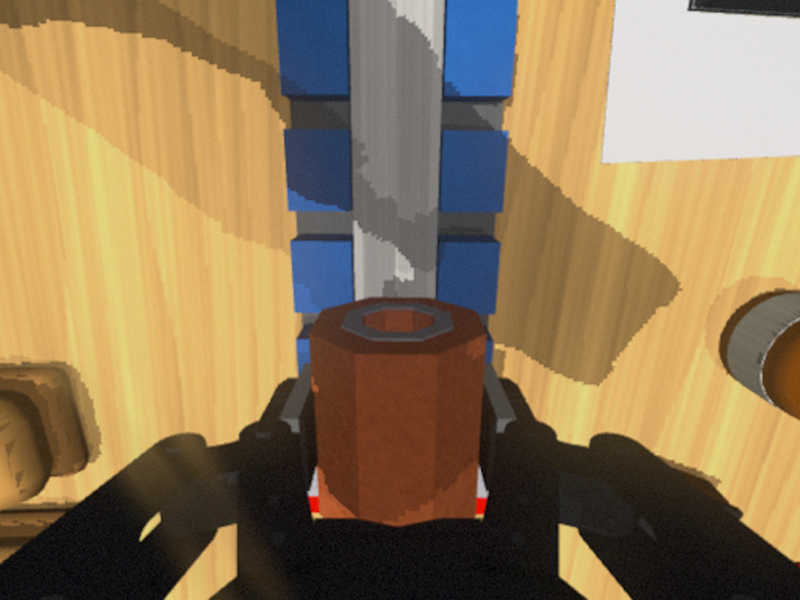

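The roller hangs level over the groove, centred at about x=397 with the groove axis at about x=395. I lower it gently.

```bash
python3 -m jog '[{"x":0,"y":0,"z":0.04,"ax":0,"ay":0,"az":0.003},{"x":0,"y":0,"z":0.07,"ax":0,"ay":0,"az":0.003},{"x":0,"y":0,"z":0.09,"ax":0,"ay":0,"az":0.003},{"x":0,"y":0,"z":0.1,"ax":0,"ay":0,"az":0.003},{"x":0,"y":0,"z":0.105,"ax":0,"ay":0,"az":0.003},{"x":0,"y":0,"z":0.105,"ax":0,"ay":0,"az":0.003},{"x":0,"y":0,"z":0.105,"ax":0,"ay":0,"az":0.003}]';python3 -m jog '[{"x":0,"y":0,"z":0.001,"ax":0,"ay":0,"az":0},{"x":0,"y":0,"z":0.002,"ax":0,"ay":0,"az":0},{"x":0,"y":0,"z":0.003,"ax":0,"ay":0,"az":0},{"x":0,"y":0,"z":0.003,"ax":0,"ay":0,"az":0}]'
python3 -c "
from h import *
plan([.4547,-.2524,.045],.058)"
```

```text
t: 15.35
eef_pos: [0.4544, -0.2496, 0.0535]
tool_rot: [0.0, 0.686, 0.727, -0.0]
contact_force: [0.7, 0.3, -2.2]
gripper_width: 0.554
grasp_force: 52.7
t: 15.75
eef_pos: [0.4536, -0.2493, 0.0497]
tool_rot: [-0.001, 0.686, 0.727, -0.001]
contact_force: [-0.5, -0.3, -2.3]
gripper_width: 0.552
grasp_force: 52.7
t 15.75 tcp [ 0.4536 -0.2493  0.0497] shift [-0.0032  0.0009  0.0047] turn [-0.0018  0.      0.    ] q7 0.64 w 0.552 F [-0.5 -0.3 -2.3]
```

```bash
python3 -m jog '[{"x":0,"y":0.0007,"z":0.001,"ax":0,"ay":0,"az":0},{"x":0,"y":0.0007,"z":0.002,"ax":0,"ay":0,"az":0},{"x":0,"y":0.0007,"z":0.003,"ax":0,"ay":0,"az":0},{"x":0,"y":0.0007,"z":0.003,"ax":0,"ay":0,"az":0}]';python3 -m jog '[{"x":0,"y":0,"z":0.0007,"ax":0,"ay":0,"az":0},{"x":0,"y":0,"z":0.0014,"ax":0,"ay":0,"az":0},{"x":0,"y":0,"z":0.002,"ax":0,"ay":0,"az":0},{"x":0,"y":0,"z":0.002,"ax":0,"ay":0,"az":0}]'
```

```text
t: 16.15
eef_pos: [0.454, -0.2494, 0.0471]
tool_rot: [-0.001, 0.686, 0.727, -0.001]
contact_force: [-2.0, 1.4, 5.9]
gripper_width: 0.554
grasp_force: 53.8
t: 16.55
eef_pos: [0.4541, -0.2494, 0.0469]
tool_rot: [-0.001, 0.687, 0.727, -0.0]
contact_force: [-9.9, 5.1, 29.2]
gripper_width: 0.555
grasp_force: 56.7
```

```bash
python3 -m jog '[{"x":0,"y":0,"z":-0.002,"ax":0,"ay":0,"az":0},{"x":0,"y":0,"z":-0.002,"ax":0,"ay":0,"az":0}]';python3 -m jog '[{"x":0,"y":0,"z":0,"ax":0,"ay":0,"az":0},{"x":0,"y":0,"z":0,"ax":0,"ay":0,"az":0},{"x":0,"y":0,"z":0,"ax":0,"ay":0,"az":0},{"x":0,"y":0,"z":0,"ax":0,"ay":0,"az":0},{"x":0,"y":0,"z":0,"ax":0,"ay":0,"az":0}]' 0.85;python3 -m jog '[{"x":0,"y":0,"z":-0.03,"ax":0,"ay":0,"az":0},{"x":0,"y":0,"z":-0.08,"ax":0,"ay":0,"az":0},{"x":0,"y":0,"z":-0.13,"ax":0,"ay":0,"az":0},{"x":0,"y":0,"z":-0.18,"ax":0,"ay":0,"az":0},{"x":0,"y":0,"z":-0.22,"ax":0,"ay":0,"az":0},{"x":0,"y":0,"z":-0.22,"ax":0,"ay":0,"az":0},{"x":0,"y":0,"z":-0.22,"ax":0,"ay":0,"az":0}]' 1
python3 -c "
from h import *
snap('wrist','w7',None,S)
plan([.494,.29,.24],-.048)"
```

```text
t: 16.75
eef_pos: [0.4544, -0.2495, 0.0474]
tool_rot: [-0.0, 0.686, 0.727, -0.001]
contact_force: [-3.1, 0.5, 9.8]
gripper_width: 0.551
grasp_force: 54.3
t: 17.25
eef_pos: [0.4543, -0.2492, 0.0465]
tool_rot: [-0.001, 0.686, 0.727, -0.001]
contact_force: [-0.4, -0.3, -0.3]
gripper_width: 0.849
grasp_force: 0.0
t: 17.95
eef_pos: [0.455, -0.2493, 0.2673]
tool_rot: [0.0, 0.686, 0.727, -0.0]
contact_force: [-0.0, -0.0, -0.9]
gripper_width: 1.002
grasp_force: 0.0
t 18.0 tcp [ 0.4543 -0.2489  0.266 ] shift [0.5357 0.071  0.026 ] turn [-0.0026 -0.0003  0.1062] q7 0.51 w 1.002 F [-0.4  0.3 -0.1]
```

View pics/w7.png

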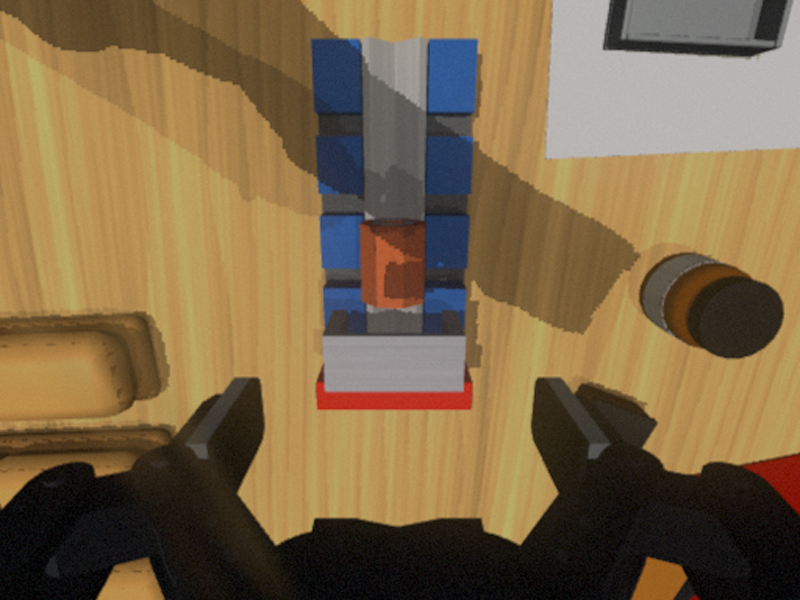

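The first roller lies true in the groove, at pixels 361-425 by 222-308, clear of the bridge. Now the second roller.

```bash
python3 -m jog '[{"x":0.05,"y":0.01,"z":-0.02,"ax":0,"ay":0,"az":0},{"x":0.1,"y":0.02,"z":-0.02,"ax":0,"ay":0,"az":0},{"x":0.15,"y":0.03,"z":-0.02,"ax":0,"ay":0,"az":0.03},{"x":0.2,"y":0.03,"z":-0.02,"ax":0,"ay":0,"az":0.05},{"x":0.25,"y":0.04,"z":-0.02,"ax":0,"ay":0,"az":0.07},{"x":0.3,"y":0.04,"z":-0.02,"ax":0,"ay":0,"az":0.09},{"x":0.35,"y":0.05,"z":-0.02,"ax":0,"ay":0,"az":0.106},{"x":0.4,"y":0.055,"z":0,"ax":0,"ay":0,"az":0.106},{"x":0.45,"y":0.06,"z":0.01,"ax":0,"ay":0,"az":0.106},{"x":0.5,"y":0.068,"z":0.02,"ax":0,"ay":0,"az":0.106},{"x":0.535,"y":0.071,"z":0.025,"ax":0,"ay":0,"az":0.106},{"x":0.535,"y":0.071,"z":0.025,"ax":0,"ay":0,"az":0.106}]';python3 -m jog '[{"x":0,"y":0,"z":0,"ax":0,"ay":0,"az":0},{"x":0,"y":0,"z":0,"ax":0,"ay":0,"az":0},{"x":0,"y":0,"z":0,"ax":0,"ay":0,"az":0}]'
python3 -c "
from h import *
c=camera_params('wrist');im=read_camera('wrist');
print(edges_along(c,im,.1345,.4895,.15,.5,-.048))
c=camera_params('top');im=read_camera('top');print(edges_along(c,im,.1345,.4895,.15,.5,-.048))
plan([.4998,.382,.15],-.048)"
```

```text
t: 19.2
eef_pos: [0.491, 0.2964, 0.2376]
tool_rot: [-0.003, 0.72, 0.694, -0.003]
contact_force: [-0.3, -0.3, 1.1]
gripper_width: 1.002
grasp_force: 0.0
t: 19.5
eef_pos: [0.4948, 0.287, 0.2411]
tool_rot: [-0.0, 0.725, 0.689, -0.001]
contact_force: [-0.1, 0.3, 0.9]
gripper_width: 0.999
grasp_force: 0.0
[(np.float64(0.357), np.float64(0.4155))]
[]
t 19.6 tcp [0.4949 0.2875 0.2416] shift [0.0947 0.0003 0.0916] turn [-0.0016  0.0004 -0.0023] q7 -0.7 w 1.001 F [ 0.6 -0.3  0.1]
```

```bash
python3 -m jog '[{"x":0.04,"y":0,"z":0.02,"ax":0,"ay":0,"az":-0.002},{"x":0.08,"y":0,"z":0.05,"ax":0,"ay":0,"az":-0.002},{"x":0.095,"y":0,"z":0.085,"ax":0,"ay":0,"az":-0.002},{"x":0.095,"y":0,"z":0.09,"ax":0,"ay":0,"az":-0.002},{"x":0.095,"y":0,"z":0.09,"ax":0,"ay":0,"az":-0.002},{"x":0.095,"y":0,"z":0.09,"ax":0,"ay":0,"az":-0.002},{"x":0.095,"y":0,"z":0.09,"ax":0,"ay":0,"az":-0.002}]'
python3 -c "
from h import *
plan([.4998,.382,.094],-.048)"
```

```text
t: 20.3
eef_pos: [0.5005, 0.383, 0.1536]
tool_rot: [-0.0, 0.724, 0.69, 0.001]
contact_force: [-0.3, 0.3, -0.0]
gripper_width: 1.001
grasp_force: 0.0
t 20.3 tcp [0.5005 0.383  0.1536] shift [-0.0011 -0.0007  0.0596] turn [ 0.0007 -0.0014 -0.0003] q7 -0.83 w 1.001 F [-0.3  0.3 -0. ]
```

```bash
python3 -m jog '[{"x":0,"y":-0.0005,"z":0.03,"ax":0,"ay":0,"az":0},{"x":0,"y":-0.0005,"z":0.05,"ax":0,"ay":0,"az":0},{"x":0,"y":-0.0005,"z":0.0595,"ax":0,"ay":0,"az":0},{"x":0,"y":-0.0005,"z":0.0595,"ax":0,"ay":0,"az":0},{"x":0,"y":-0.0005,"z":0.0595,"ax":0,"ay":0,"az":0},{"x":0,"y":-0.0005,"z":0.0595,"ax":0,"ay":0,"az":0}]' && python3 -m jog '[{"x":0,"y":0,"z":0,"ax":0,"ay":0,"az":0},{"x":0,"y":0,"z":0,"ax":0,"ay":0,"az":0},{"x":0,"y":0,"z":0,"ax":0,"ay":0,"az":0},{"x":0,"y":0,"z":0,"ax":0,"ay":0,"az":0},{"x":0,"y":0,"z":0,"ax":0,"ay":0,"az":0},{"x":0,"y":0,"z":0,"ax":0,"ay":0,"az":0},{"x":0,"y":0,"z":0,"ax":0,"ay":0,"az":0},{"x":0,"y":0,"z":0,"ax":0,"ay":0,"az":0}]' 0.3 50 && python3 -m jog '[{"x":0,"y":0,"z":-0.003,"ax":0,"ay":0,"az":0},{"x":0,"y":0,"z":-0.0045,"ax":0,"ay":0,"az":0},{"x":0,"y":0,"z":-0.0045,"ax":0,"ay":0,"az":0}]'
python3 -c "
from h import *
plan([.4998,.382,.098],-.048)"
```

```text
t: 20.9
eef_pos: [0.4992, 0.3844, 0.0935]
tool_rot: [-0.001, 0.723, 0.691, 0.0]
contact_force: [0.2, -0.6, 0.3]
gripper_width: 0.997
grasp_force: 0.0
t: 21.7
eef_pos: [0.4986, 0.3842, 0.0926]
tool_rot: [-0.001, 0.723, 0.691, -0.0]
contact_force: [-1.4, -0.2, 5.1]
gripper_width: 0.556
grasp_force: 51.5
t: 22.0
eef_pos: [0.4981, 0.3837, 0.0962]
tool_rot: [-0.001, 0.723, 0.691, -0.001]
contact_force: [-0.1, 0.5, -2.2]
gripper_width: 0.558
grasp_force: 51.6
t 22.0 tcp [0.4981 0.3837 0.0962] shift [-0.0016  0.0017 -0.0018] turn [-0.0024  0.0007  0.002 ] q7 -0.84 w 0.558 F [-0.1  0.5 -2.2]
```

```bash
python3 -m jog '[{"x":-0.02,"y":0.001,"z":0,"ax":0,"ay":0,"az":0},{"x":-0.04,"y":0.001,"z":0,"ax":0,"ay":0,"az":0},{"x":-0.06,"y":0.001,"z":0,"ax":0,"ay":0,"az":0},{"x":-0.08,"y":0.001,"z":0,"ax":0,"ay":0,"az":0},{"x":-0.1,"y":0.001,"z":0,"ax":0,"ay":0,"az":0},{"x":-0.12,"y":0.001,"z":0,"ax":0,"ay":0,"az":0},{"x":-0.12,"y":0.001,"z":0,"ax":0,"ay":0,"az":0}]'
python3 -c "
from h import *
plan([.4941,.264,.098],-.048)"
```

```text
t: 22.7
eef_pos: [0.494, 0.2593, 0.0963]
tool_rot: [0.0, 0.725, 0.689, -0.002]
contact_force: [-0.4, -0.7, -1.6]
gripper_width: 0.553
grasp_force: 51.7
t 22.7 tcp [0.494  0.2593 0.0963] shift [ 0.0047 -0.0001 -0.0017] turn [-0.0025  0.0028 -0.0024] q7 -0.68 w 0.553 F [-0.4 -0.7 -1.6]
```

```bash
python3 -m jog '[{"x":-0.02,"y":0,"z":0,"ax":0,"ay":0,"az":0},{"x":-0.04,"y":0,"z":0,"ax":0,"ay":0,"az":0},{"x":-0.06,"y":0,"z":0,"ax":0,"ay":0,"az":0},{"x":-0.08,"y":0,"z":0,"ax":0,"ay":0,"az":0},{"x":-0.1,"y":0,"z":0,"ax":0,"ay":0,"az":0},{"x":-0.12,"y":0,"z":0,"ax":0,"ay":0,"az":0},{"x":-0.14,"y":0,"z":0,"ax":0,"ay":0,"az":0},{"x":-0.17,"y":0,"z":0,"ax":0,"ay":0,"az":0},{"x":-0.2,"y":0,"z":-0.01,"ax":0,"ay":0,"az":0},{"x":-0.24,"y":0,"z":-0.04,"ax":0,"ay":0,"az":0},{"x":-0.26,"y":0,"z":-0.08,"ax":0,"ay":0,"az":0},{"x":-0.26,"y":0,"z":-0.08,"ax":0,"ay":0,"az":0}]'
python3 -c "
from h import *
plan([.4509,-.1835,.16],.058)
c=camera_params('top');im=read_camera('top')
import numpy as np
cv2.imwrite('pics/t2.png',im[:,:,::-1])
cc=np.array([.4599,-.3422]);u=np.array([-np.sin(.0578),np.cos(.0578)])
# rust extents along groove at top flat
hs=cv2.cvtColor(im,cv2.COLOR_RGB2HSV)
ys=np.arange(.05,.25,.002);P=np.c_[cc+ys[:,None]*u,np.full(len(ys),.086)];uv=np.round(proj(c,P)).astype(int)
print([(round(y,3),hs[v,w].tolist()) for y,(w,v) in zip(ys,uv)][::5])"
```

```text
t: 23.9
eef_pos: [0.4852, 0.0009, 0.1813]
tool_rot: [0.003, 0.725, 0.689, 0.003]
contact_force: [1.5, 0.2, -2.3]
gripper_width: 0.55
grasp_force: 52.4
t 23.9 tcp [0.4852 0.0009 0.1813] shift [-0.1859 -0.0249  0.021 ] turn [ 7.300e-03  1.000e-04 -1.096e-01] q7 -0.19 w 0.55 F [ 1.5  0.2 -2.3]
[(np.float64(0.05), [13, 24, 75]), (np.float64(0.06), [20, 6, 132]), (np.float64(0.07), [10, 184, 159]), (np.float64(0.08), [10, 184, 159]), (np.float64(0.09), [9, 178, 163]), (np.float64(0.1), [10, 184, 157]), (np.float64(0.11), [10, 181, 163]), (np.float64(0.12), [10, 183, 166]), (np.float64(0.13), [9, 97, 87]), (np.float64(0.14), [17, 13, 140]), (np.float64(0.15), [18, 9, 143]), (np.float64(0.16), [15, 14, 144]), (np.float64(0.17), [20, 11, 135]), (np.float64(0.18), [19, 15, 136]), (np.float64(0.19), [12, 9, 140]), (np.float64(0.2), [19, 15, 140]), (np.float64(0.21), [18, 9, 143]), (np.float64(0.22), [13, 13, 140]), (np.float64(0.23), [10, 11, 141]), (np.float64(0.24), [15, 12, 132])]
```

```bash
python3 -m jog '[{"x":-0.04,"y":-0.005,"z":0.02,"ax":0.003,"ay":0,"az":-0.02},{"x":-0.08,"y":-0.01,"z":0.02,"ax":0.003,"ay":0,"az":-0.05},{"x":-0.12,"y":-0.018,"z":0.02,"ax":0.003,"ay":0,"az":-0.08},{"x":-0.15,"y":-0.024,"z":0.02,"ax":0.003,"ay":0,"az":-0.11},{"x":-0.18,"y":-0.0255,"z":0.02,"ax":0.003,"ay":0,"az":-0.11},{"x":-0.18,"y":-0.0255,"z":0.02,"ax":0.003,"ay":0,"az":-0.11},{"x":-0.18,"y":-0.0255,"z":0.02,"ax":0.003,"ay":0,"az":-0.11},{"x":-0.18,"y":-0.0255,"z":0.02,"ax":0.003,"ay":0,"az":-0.11},{"x":-0.18,"y":-0.0255,"z":0.02,"ax":0.003,"ay":0,"az":-0.11}]'
python3 -c "
from h import *
plan([.4502,-.1775,.055],.058)"
```

```text
t: 24.85
eef_pos: [0.4485, -0.1727, 0.1562]
tool_rot: [-0.002, 0.683, 0.73, -0.002]
contact_force: [0.1, 0.5, -2.4]
gripper_width: 0.553
grasp_force: 52.5
t 24.85 tcp [ 0.4485 -0.1727  0.1562] shift [-0.005   0.002   0.1012] turn [-0.0055 -0.0008  0.0088] q7 0.33 w 0.553 F [ 0.1  0.5 -2.4]
```

```bash
python3 -m jog '[{"x":-0.002,"y":0.0008,"z":0.04,"ax":0,"ay":0,"az":0.003},{"x":-0.002,"y":0.0008,"z":0.07,"ax":0,"ay":0,"az":0.003},{"x":-0.002,"y":0.0008,"z":0.09,"ax":0,"ay":0,"az":0.003},{"x":-0.002,"y":0.0008,"z":0.1,"ax":0,"ay":0,"az":0.003},{"x":-0.002,"y":0.0008,"z":0.1,"ax":0,"ay":0,"az":0.003},{"x":-0.002,"y":0.0008,"z":0.1,"ax":0,"ay":0,"az":0.003},{"x":-0.002,"y":0.0008,"z":0.1,"ax":0,"ay":0,"az":0.003},{"x":-0.002,"y":0.0008,"z":0.1,"ax":0,"ay":0,"az":0.003}]'
python3 -c "
from h import *
plan([.4502,-.1775,.045],.058)"
```

```text
t: 25.65
eef_pos: [0.4494, -0.1766, 0.0576]
tool_rot: [-0.001, 0.685, 0.728, -0.001]
contact_force: [0.2, 0.3, -2.2]
gripper_width: 0.55
grasp_force: 52.4
t 25.65 tcp [ 0.4494 -0.1766  0.0576] shift [-0.001   0.0007  0.0126] turn [-0.0029  0.0005  0.003 ] q7 0.35 w 0.55 F [ 0.2  0.3 -2.2]
```

```bash
python3 -m jog '[{"x":0,"y":0.0007,"z":0.004,"ax":-0.002,"ay":0,"az":0.002},{"x":0,"y":0.0007,"z":0.007,"ax":-0.002,"ay":0,"az":0.002},{"x":0,"y":0.0007,"z":0.009,"ax":-0.002,"ay":0,"az":0.002},{"x":0,"y":0.0007,"z":0.009,"ax":-0.002,"ay":0,"az":0.002},{"x":0,"y":0.0007,"z":0.009,"ax":-0.002,"ay":0,"az":0.002}]';python3 -m jog '[{"x":0,"y":0,"z":0.0007,"ax":0,"ay":0,"az":0},{"x":0,"y":0,"z":0.0014,"ax":0,"ay":0,"az":0},{"x":0,"y":0,"z":0.0014,"ax":0,"ay":0,"az":0}]';python3 -m jog '[{"x":0,"y":0,"z":0.0007,"ax":0,"ay":0,"az":0},{"x":0,"y":0,"z":0.001,"ax":0,"ay":0,"az":0},{"x":0,"y":0,"z":0.001,"ax":0,"ay":0,"az":0}]'
```

```text
t: 26.15
eef_pos: [0.4492, -0.1763, 0.0475]
tool_rot: [-0.001, 0.686, 0.728, -0.001]
contact_force: [-1.2, -0.7, -2.0]
gripper_width: 0.553
grasp_force: 52.4
t: 26.45
eef_pos: [0.4492, -0.1763, 0.0461]
tool_rot: [-0.001, 0.686, 0.728, -0.001]
contact_force: [-1.0, -0.3, -1.3]
gripper_width: 0.551
grasp_force: 52.4
t: 26.75
eef_pos: [0.4492, -0.1764, 0.0453]
tool_rot: [-0.001, 0.686, 0.728, -0.001]
contact_force: [-0.3, 1.0, 1.2]
gripper_width: 0.55
grasp_force: 52.9
```

```bash
python3 -m jog '[{"x":0,"y":0,"z":0.0005,"ax":0,"ay":0,"az":0},{"x":0,"y":0,"z":0.0005,"ax":0,"ay":0,"az":0}]';python3 -m jog '[{"x":0,"y":0,"z":0,"ax":0,"ay":0,"az":0},{"x":0,"y":0,"z":0,"ax":0,"ay":0,"az":0},{"x":0,"y":0,"z":0,"ax":0,"ay":0,"az":0},{"x":0,"y":0,"z":0,"ax":0,"ay":0,"az":0},{"x":0,"y":0,"z":0,"ax":0,"ay":0,"az":0}]' 0.85;python3 -m jog '[{"x":0,"y":0,"z":-0.03,"ax":0,"ay":0,"az":0},{"x":0,"y":0,"z":-0.07,"ax":0,"ay":0,"az":0},{"x":0.02,"y":0,"z":-0.11,"ax":0,"ay":0,"az":0},{"x":0.06,"y":0,"z":-0.11,"ax":0,"ay":0,"az":0},{"x":0.065,"y":0,"z":-0.11,"ax":0,"ay":0,"az":0},{"x":0.065,"y":0,"z":-0.11,"ax":0,"ay":0,"az":0}]' 0
python3 -c "
from h import *
plan([.4462,-.1062,.058],.058)"
```

```text
t: 26.95
eef_pos: [0.4492, -0.1764, 0.0453]
tool_rot: [-0.001, 0.686, 0.728, -0.001]
contact_force: [-2.1, 0.6, 9.2]
gripper_width: 0.553
grasp_force: 53.7
t: 27.45
eef_pos: [0.4493, -0.1763, 0.0447]
tool_rot: [-0.001, 0.686, 0.728, -0.001]
contact_force: [-0.3, 0.2, 0.1]
gripper_width: 0.849
grasp_force: 0.0
t: 28.05
eef_pos: [0.4457, -0.1103, 0.1548]
tool_rot: [-0.001, 0.685, 0.729, -0.001]
contact_force: [0.2, -0.8, -0.4]
gripper_width: 0.0
grasp_force: 0.0
t 28.05 tcp [ 0.4457 -0.1103  0.1548] shift [0.004  0.0011 0.0967] turn [-0.0028 -0.0003  0.004 ] q7 0.18 w 0.0 F [ 0.2 -0.8 -0.4]
```

```bash
python3 -m jog '[{"x":0.004,"y":0.001,"z":0.04,"ax":-0.002,"ay":0,"az":0.003},{"x":0.004,"y":0.001,"z":0.07,"ax":-0.002,"ay":0,"az":0.003},{"x":0.004,"y":0.001,"z":0.09,"ax":-0.002,"ay":0,"az":0.003},{"x":0.004,"y":0.001,"z":0.097,"ax":-0.002,"ay":0,"az":0.003},{"x":0.004,"y":0.001,"z":0.097,"ax":-0.002,"ay":0,"az":0.003},{"x":0.004,"y":0.001,"z":0.097,"ax":-0.002,"ay":0,"az":0.003}]';python3 -m jog '[{"x":-0.005,"y":0,"z":0,"ax":0,"ay":0,"az":0},{"x":-0.01,"y":0,"z":0,"ax":0,"ay":0,"az":0},{"x":-0.015,"y":0,"z":0,"ax":0,"ay":0,"az":0},{"x":-0.02,"y":0,"z":0,"ax":0,"ay":0,"az":0},{"x":-0.025,"y":0,"z":0,"ax":0,"ay":0,"az":0},{"x":-0.03,"y":0,"z":0,"ax":0,"ay":0,"az":0},{"x":-0.035,"y":0,"z":0,"ax":0,"ay":0,"az":0},{"x":-0.04,"y":0,"z":0,"ax":0,"ay":0,"az":0},{"x":-0.045,"y":0,"z":0,"ax":0,"ay":0,"az":0},{"x":-0.045,"y":0,"z":0,"ax":0,"ay":0,"az":0}]'
python3 -c "
from h import *
plan([.4523,-.2112,.058],.058)"
```

```text
t: 28.65
eef_pos: [0.4467, -0.1081, 0.0582]
tool_rot: [-0.0, 0.687, 0.726, -0.0]
contact_force: [-0.1, 0.2, -0.3]
gripper_width: 0.001
grasp_force: 0.0
t: 29.65
eef_pos: [0.4487, -0.1531, 0.0577]
tool_rot: [-0.0, 0.687, 0.726, -0.0]
contact_force: [0.1, -0.1, -0.2]
gripper_width: 0.003
grasp_force: 0.0
t 29.65 tcp [ 0.4487 -0.1531  0.0577] shift [-0.0582  0.0004 -0.0003] turn [-0.001   0.0002 -0.0029] q7 0.28 w 0.003 F [ 0.1 -0.1 -0.2]
```

```bash
python3 -m jog '[{"x":-0.005,"y":0,"z":0,"ax":0,"ay":0,"az":0},{"x":-0.01,"y":0,"z":0,"ax":0,"ay":0,"az":0},{"x":-0.015,"y":0,"z":0,"ax":0,"ay":0,"az":0},{"x":-0.02,"y":0,"z":0,"ax":0,"ay":0,"az":0},{"x":-0.025,"y":0,"z":0,"ax":0,"ay":0,"az":0},{"x":-0.03,"y":0,"z":0,"ax":0,"ay":0,"az":0},{"x":-0.035,"y":0,"z":0,"ax":0,"ay":0,"az":0},{"x":-0.04,"y":0,"z":0,"ax":0,"ay":0,"az":0}]'
python3 -c "
from h import *
plan([.4523,-.2112,.058],.058)
snap('wrist','w8',None,S)"
```

```text
t: 30.45
eef_pos: [0.451, -0.1927, 0.0577]
tool_rot: [-0.0, 0.687, 0.727, -0.0]
contact_force: [-0.3, 3.2, -0.2]
gripper_width: 0.005
grasp_force: 1.6
t 30.45 tcp [ 0.451  -0.1927  0.0577] shift [-0.0185  0.0003 -0.0003] turn [-0.001  -0.0001 -0.0021] q7 0.36 w 0.005 F [-0.3  3.2 -0.2]
```

View pics/w8.png

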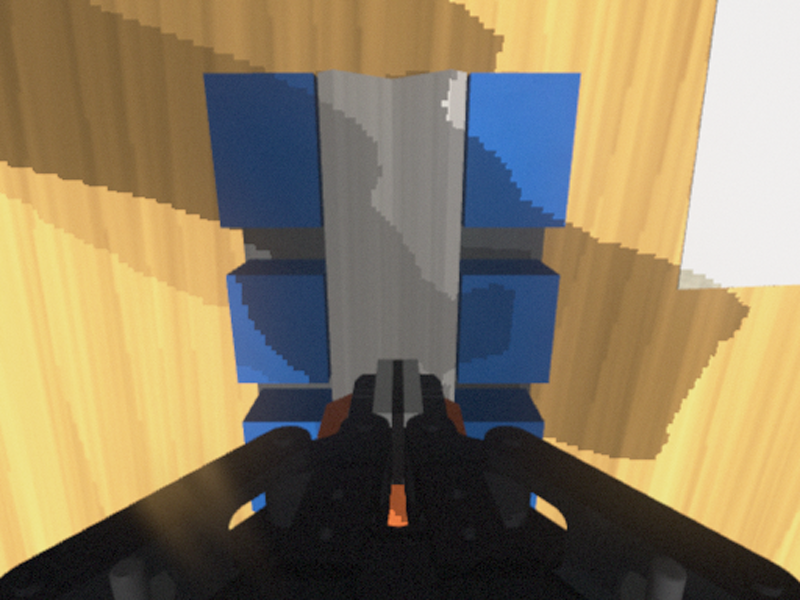

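The shut fingers are behind the row, with rust-brown visible on either side at about (335,415) and (455,415), and are pushing with 3 N. I continue slowly.

```bash
python3 -m jog '[{"x":-0.003,"y":0,"z":0,"ax":0,"ay":0,"az":0},{"x":-0.006,"y":0,"z":0,"ax":0,"ay":0,"az":0},{"x":-0.009,"y":0,"z":0,"ax":0,"ay":0,"az":0},{"x":-0.012,"y":0,"z":0,"ax":0,"ay":0,"az":0},{"x":-0.012,"y":0,"z":0,"ax":0,"ay":0,"az":0}]';python3 -m jog '[{"x":-0.001,"y":0,"z":0,"ax":0,"ay":0,"az":0},{"x":-0.002,"y":0,"z":0,"ax":0,"ay":0,"az":0},{"x":-0.003,"y":0,"z":0,"ax":0,"ay":0,"az":0},{"x":-0.003,"y":0,"z":0,"ax":0,"ay":0,"az":0}]'
```

```text
t: 31.0
eef_pos: [0.4517, -0.2047, 0.0577]
tool_rot: [-0.0, 0.687, 0.726, -0.0]
contact_force: [0.1, 2.7, 1.1]
gripper_width: -0.001
grasp_force: 1.3
t: 31.4
eef_pos: [0.4518, -0.2069, 0.0577]
tool_rot: [-0.001, 0.687, 0.727, -0.0]
contact_force: [-0.1, 4.8, 2.4]
gripper_width: 0.002
grasp_force: 2.4
```

```bash
python3 -m jog '[{"x":-0.0007,"y":0,"z":0,"ax":0,"ay":0,"az":0},{"x":-0.001,"y":0,"z":0,"ax":0,"ay":0,"az":0},{"x":-0.001,"y":0,"z":0,"ax":0,"ay":0,"az":0}]';python3 -m jog '[{"x":-0.0007,"y":0,"z":0,"ax":0,"ay":0,"az":0},{"x":-0.001,"y":0,"z":0,"ax":0,"ay":0,"az":0},{"x":-0.001,"y":0,"z":0,"ax":0,"ay":0,"az":0}]'
```

```text
t: 31.7
eef_pos: [0.4519, -0.2079, 0.0577]
tool_rot: [-0.001, 0.687, 0.727, -0.0]
contact_force: [0.5, 4.6, 3.2]
gripper_width: 0.002
grasp_force: 2.6
t: 32.0
eef_pos: [0.4519, -0.2089, 0.0577]
tool_rot: [-0.001, 0.687, 0.727, -0.0]
contact_force: [0.2, 5.4, 2.9]
gripper_width: -0.0
grasp_force: 2.6
```

```bash
for i in 1; do :; done; python3 -m jog '[{"x":-0.0007,"y":0,"z":0,"ax":0,"ay":0,"az":0},{"x":-0.001,"y":0,"z":0,"ax":0,"ay":0,"az":0},{"x":-0.001,"y":0,"z":0,"ax":0,"ay":0,"az":0}]';python3 -m jog '[{"x":-0.0007,"y":0,"z":0,"ax":0,"ay":0,"az":0},{"x":-0.001,"y":0,"z":0,"ax":0,"ay":0,"az":0},{"x":-0.001,"y":0,"z":0,"ax":0,"ay":0,"az":0}]'
```

```text
t: 32.3
eef_pos: [0.452, -0.2099, 0.0577]
tool_rot: [-0.001, 0.687, 0.727, -0.0]
contact_force: [-0.4, 5.2, 2.8]
gripper_width: -0.003
grasp_force: 2.6
t: 32.6
eef_pos: [0.452, -0.2108, 0.0577]
tool_rot: [-0.001, 0.687, 0.727, -0.0]
contact_force: [-1.0, 5.8, 2.5]
gripper_width: 0.003
grasp_force: 2.6
```

```bash
python3 -m jog '[{"x":-0.0007,"y":0,"z":0,"ax":0,"ay":0,"az":0},{"x":-0.001,"y":0,"z":0,"ax":0,"ay":0,"az":0},{"x":-0.001,"y":0,"z":0,"ax":0,"ay":0,"az":0}]'
```

```text
t: 32.9
eef_pos: [0.4521, -0.2115, 0.0577]
tool_rot: [-0.001, 0.687, 0.727, -0.0]
contact_force: [-0.7, 6.1, 3.9]
gripper_width: -0.0
grasp_force: 3.1
```

```bash
python3 -m jog '[{"x":-0.0007,"y":0,"z":0,"ax":0,"ay":0,"az":0},{"x":-0.001,"y":0,"z":0,"ax":0,"ay":0,"az":0},{"x":-0.001,"y":0,"z":0,"ax":0,"ay":0,"az":0}]';python3 -m jog '[{"x":-0.0007,"y":0,"z":0,"ax":0,"ay":0,"az":0},{"x":-0.001,"y":0,"z":0,"ax":0,"ay":0,"az":0},{"x":-0.001,"y":0,"z":0,"ax":0,"ay":0,"az":0}]'
```

```text
t: 33.2
eef_pos: [0.4521, -0.2115, 0.0577]
tool_rot: [-0.001, 0.687, 0.727, 0.0]
contact_force: [0.3, 9.0, 4.3]
gripper_width: -0.0
grasp_force: 4.6
t: 33.5
eef_pos: [0.452, -0.2116, 0.0577]
tool_rot: [-0.002, 0.686, 0.727, 0.0]
contact_force: [-1.5, 11.8, 6.4]
gripper_width: 0.001
grasp_force: 6.0
```

```bash
python3 -m jog '[{"x":-0.001,"y":0,"z":0,"ax":0,"ay":0,"az":0},{"x":-0.001,"y":0,"z":0,"ax":0,"ay":0,"az":0}]'; python3 -m jog '[{"x":0.005,"y":0,"z":0,"ax":0,"ay":0,"az":0},{"x":0.015,"y":0,"z":0,"ax":0,"ay":0,"az":0},{"x":0.02,"y":0,"z":-0.02,"ax":0,"ay":0,"az":0},{"x":0,"y":0,"z":-0.07,"ax":0,"ay":0,"az":0},{"x":-0.02,"y":0,"z":-0.12,"ax":0,"ay":0,"az":0},{"x":-0.04,"y":0,"z":-0.17,"ax":0,"ay":0,"az":0},{"x":-0.06,"y":0,"z":-0.19,"ax":0,"ay":0,"az":0},{"x":-0.06,"y":0,"z":-0.19,"ax":0,"ay":0,"az":0},{"x":-0.06,"y":0,"z":-0.19,"ax":0,"ay":0,"az":0}]' 1
python3 -c "
from h import *
snap('wrist','w9',(180,0,200,280),2.14)
plan([.66,.163,.22],1.4)"
```

```text
t: 33.7
eef_pos: [0.452, -0.2115, 0.0577]
tool_rot: [-0.003, 0.686, 0.728, 0.001]
contact_force: [-1.6, 15.5, 9.1]
gripper_width: -0.002
grasp_force: 7.5
t: 34.6
eef_pos: [0.4556, -0.2759, 0.2479]
tool_rot: [0.0, 0.688, 0.726, -0.0]
contact_force: [0.6, 0.9, -0.7]
gripper_width: 1.003
grasp_force: 0.0
t 34.65 tcp [ 0.4552 -0.2748  0.2468] shift [0.4258 0.2288 0.0266] turn [-0.0014 -0.0018 -1.3446] q7 0.51 w 1.002 F [-0.   0.3  0.5]
```

View pics/w9.png

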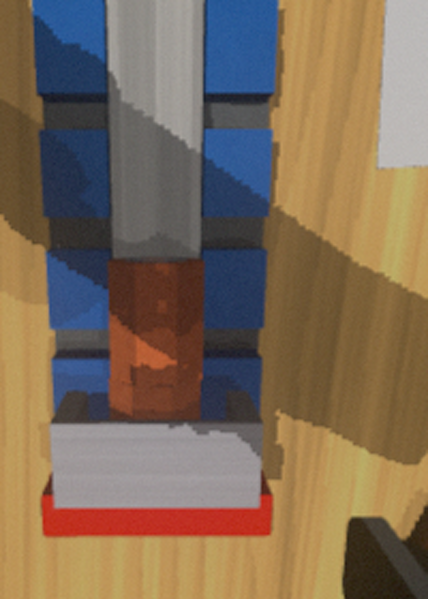

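The row runs under the bridge, its rear end at (155,260) in the crop and a joint at about (150,375). Check its rear end: it should be 120 mm from the stop.

```bash
python3 -c "
from h import *
c=load('w9')
cc=np.array([.4599,-.3422]);r=R.from_euler('z',-.0578)
for v,z in((258,.086),(262,.086),(249,.04),(217,.04),(424,.1),(508,.1)):
  p=at(c,180+155/2.14,v/2.14,z,1);print(v,np.round(r.apply(p-[*cc,0]),4))
"
```

```text
258 [-0.0006  0.1224  0.086 ]
262 [-0.0006  0.1205  0.086 ]
249 [-0.0008  0.1243  0.04  ]
217 [-0.0008  0.1409  0.04  ]
424 [-0.0008  0.0442  0.1   ]
508 [-0.001  -0.0009  0.1   ]
```

```bash
python3 -c "
from h import *
plan([.660,.11,.25],.165)"
```

```text
t 34.65 tcp [ 0.4552 -0.2748  0.2468] shift [ 0.3729  0.2258 -0.0035] turn [-0.002  -0.0006 -0.1096] q7 0.51 w 1.002 F [-0.   0.3  0.5]
```

```bash
python3 -m jog '[{"x":0.04,"y":0.025,"z":-0.02,"ax":0,"ay":0,"az":-0.02},{"x":0.08,"y":0.05,"z":-0.02,"ax":0,"ay":0,"az":-0.04},{"x":0.12,"y":0.075,"z":-0.02,"ax":0,"ay":0,"az":-0.06},{"x":0.16,"y":0.1,"z":-0.02,"ax":0,"ay":0,"az":-0.08},{"x":0.2,"y":0.125,"z":-0.01,"ax":0,"ay":0,"az":-0.1},{"x":0.24,"y":0.15,"z":0,"ax":0,"ay":0,"az":-0.108},{"x":0.28,"y":0.175,"z":0,"ax":0,"ay":0,"az":-0.108},{"x":0.33,"y":0.2,"z":0,"ax":0,"ay":0,"az":-0.108},{"x":0.373,"y":0.226,"z":0,"ax":0,"ay":0,"az":-0.108},{"x":0.373,"y":0.226,"z":0,"ax":0,"ay":0,"az":-0.108},{"x":0.373,"y":0.226,"z":0,"ax":0,"ay":0,"az":-0.108},{"x":0.373,"y":0.226,"z":0,"ax":0,"ay":0,"az":-0.108}]'
python3 -c "
from h import *
snap('wrist','w10',(130,60,260,200),3)
plan([.660,.163,.15],.165)"
```

```text
t: 35.85
eef_pos: [0.6595, 0.1087, 0.2459]
tool_rot: [-0.001, 0.647, 0.762, -0.002]
contact_force: [-0.7, -0.7, 0.1]
gripper_width: 0.998
grasp_force: 0.0
t 35.9 tcp [0.6597 0.1078 0.2465] shift [0.0545 0.0095 0.0964] turn [-0.0031  0.0012 -0.003 ] q7 -0.13 w 0.998 F [-0.7 -0.1 -0.1]
```

View pics/w10.png

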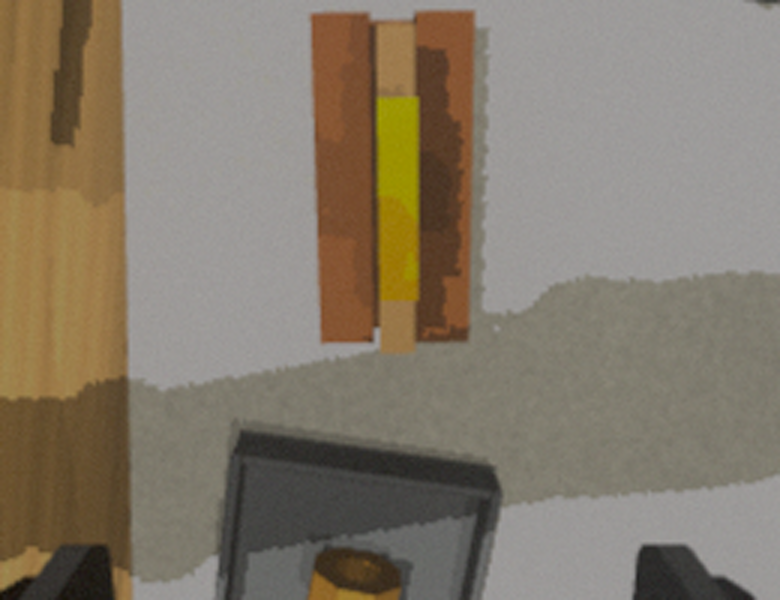

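The gate's tab top has corners (377,97), (418,97), (381,300) and (418,300) in the crop. The collar is in the tray at about (355,580).

```bash
python3 -c "
from h import *
c=load('w10')
p=[at(c,130+u/3,60+v/3,.118,1) for u,v in((377,97),(418,97),(381,300),(418,300))]
a=(p[0]+p[1])/2;b=(p[2]+p[3])/2;print(a,b,np.linalg.norm(a-b),np.linalg.norm(p[0]-p[1]))
d=a-b;yaw=np.arctan2(d[1],d[0])-np.pi/2;m=(a+b)/2;print(m,yaw)
plan([m[0],m[1],.15],yaw)"
```

```text
[0.65425583 0.1909117  0.118     ] [0.66523217 0.13181616 0.118     ] 0.06010626441693342 0.011981577960607465
[0.659744   0.16136393 0.118     ] 0.1836461181725828
t 35.9 tcp [0.6597 0.1078 0.2465] shift [0.053  0.0089 0.0964] turn [-0.0031  0.0012 -0.0216] q7 -0.13 w 0.998 F [-0.7 -0.1 -0.1]
```

```bash
python3 -m jog '[{"x":0.03,"y":0.005,"z":0.02,"ax":0,"ay":0,"az":-0.02},{"x":0.053,"y":0.009,"z":0.06,"ax":0,"ay":0,"az":-0.02},{"x":0.053,"y":0.009,"z":0.09,"ax":0,"ay":0,"az":-0.02},{"x":0.053,"y":0.009,"z":0.095,"ax":0,"ay":0,"az":-0.02},{"x":0.053,"y":0.009,"z":0.095,"ax":0,"ay":0,"az":-0.02},{"x":0.053,"y":0.009,"z":0.095,"ax":0,"ay":0,"az":-0.02},{"x":0.053,"y":0.009,"z":0.095,"ax":0,"ay":0,"az":-0.02}]'
python3 -c "
from h import *
plan([.6597,.1614,.092],.18)"
```

```text
t: 36.6
eef_pos: [0.6622, 0.1628, 0.1548]
tool_rot: [0.001, 0.64, 0.769, 0.001]
contact_force: [0.3, 0.2, -0.8]
gripper_width: 0.997
grasp_force: 0.0
t 36.6 tcp [0.6622 0.1628 0.1548] shift [-0.001  -0.0028  0.0628] turn [ 0.0026 -0.0002  0.0023] q7 -0.21 w 0.997 F [ 0.3  0.2 -0.8]
```

```bash
python3 -m jog '[{"x":-0.001,"y":-0.002,"z":0.03,"ax":0.002,"ay":0,"az":0.002},{"x":-0.001,"y":-0.002,"z":0.055,"ax":0.002,"ay":0,"az":0.002},{"x":-0.001,"y":-0.002,"z":0.063,"ax":0.002,"ay":0,"az":0.002},{"x":-0.001,"y":-0.002,"z":0.063,"ax":0.002,"ay":0,"az":0.002},{"x":-0.001,"y":-0.002,"z":0.063,"ax":0.002,"ay":0,"az":0.002},{"x":-0.001,"y":-0.002,"z":0.063,"ax":0.002,"ay":0,"az":0.002}]'
python3 -c "
from h import *
plan([.6597,.1614,.092],.18)"
```

```text
t: 37.2
eef_pos: [0.6601, 0.1627, 0.0914]
tool_rot: [-0.0, 0.64, 0.768, 0.0]
contact_force: [0.5, 0.0, 0.0]
gripper_width: 1.003
grasp_force: 0.0
t 37.2 tcp [0.6601 0.1627 0.0914] shift [-0.0012 -0.0006 -0.0006] turn [-0.     -0.0006  0.0018] q7 -0.22 w 1.003 F [0.5 0.  0. ]
```

```bash
python3 -m jog '[{"x":-0.001,"y":-0.0005,"z":0,"ax":0,"ay":0,"az":0},{"x":-0.001,"y":-0.0005,"z":0,"ax":0,"ay":0,"az":0},{"x":-0.001,"y":-0.0005,"z":0,"ax":0,"ay":0,"az":0},{"x":-0.001,"y":-0.0005,"z":0,"ax":0,"ay":0,"az":0},{"x":-0.001,"y":-0.0005,"z":0,"ax":0,"ay":0,"az":0},{"x":-0.001,"y":-0.0005,"z":0,"ax":0,"ay":0,"az":0},{"x":-0.001,"y":-0.0005,"z":0,"ax":0,"ay":0,"az":0},{"x":-0.001,"y":-0.0005,"z":0,"ax":0,"ay":0,"az":0},{"x":-0.001,"y":-0.0005,"z":0,"ax":0,"ay":0,"az":0},{"x":-0.001,"y":-0.0005,"z":0,"ax":0,"ay":0,"az":0}]' 0 40
python3 -m jog '[{"x":0,"y":0,"z":-0.02,"ax":0,"ay":0,"az":0},{"x":0,"y":0,"z":-0.04,"ax":0,"ay":0,"az":0},{"x":0,"y":0,"z":-0.08,"ax":0,"ay":0,"az":0},{"x":0,"y":0,"z":-0.11,"ax":0,"ay":0,"az":0},{"x":0,"y":0,"z":-0.11,"ax":0,"ay":0,"az":0},{"x":0,"y":0,"z":-0.11,"ax":0,"ay":0,"az":0}]'
python3 -c "
from h import *
plan([.4522,-.21,.21],1.629)"
```

```text
t: 38.2
eef_pos: [0.6586, 0.1613, 0.0896]
tool_rot: [-0.001, 0.64, 0.768, -0.001]
contact_force: [-0.2, -0.2, 1.5]
gripper_width: 0.135
grasp_force: 40.2
t: 38.8
eef_pos: [0.6589, 0.1612, 0.1996]
tool_rot: [-0.001, 0.64, 0.768, -0.001]
contact_force: [0.5, 0.1, -2.0]
gripper_width: 0.135
grasp_force: 39.9
t 38.8 tcp [0.6589 0.1612 0.1996] shift [-0.3277 -0.2705 -0.0098] turn [-0.0018 -0.0019 -1.447 ] q7 -0.2 w 0.135 F [ 0.5  0.1 -2. ]
```

```bash
python3 -m jog '[{"x":-0.027,"y":-0.022,"z":-0.01,"ax":0,"ay":0,"az":-0.12},{"x":-0.055,"y":-0.045,"z":-0.01,"ax":0,"ay":0,"az":-0.24},{"x":-0.082,"y":-0.067,"z":-0.01,"ax":0,"ay":0,"az":-0.36},{"x":-0.11,"y":-0.09,"z":-0.01,"ax":0,"ay":0,"az":-0.48},{"x":-0.137,"y":-0.113,"z":-0.01,"ax":0,"ay":0,"az":-0.6},{"x":-0.165,"y":-0.135,"z":-0.01,"ax":0,"ay":0,"az":-0.72},{"x":-0.192,"y":-0.158,"z":-0.01,"ax":0,"ay":0,"az":-0.84},{"x":-0.22,"y":-0.18,"z":-0.01,"ax":0,"ay":0,"az":-0.96},{"x":-0.247,"y":-0.2,"z":-0.01,"ax":0,"ay":0,"az":-1.08},{"x":-0.275,"y":-0.225,"z":-0.01,"ax":0,"ay":0,"az":-1.2},{"x":-0.3,"y":-0.248,"z":-0.01,"ax":0,"ay":0,"az":-1.32},{"x":-0.3277,"y":-0.2705,"z":-0.01,"ax":0,"ay":0,"az":-1.447}]' && python3 -m jog '[{"x":0,"y":0,"z":0,"ax":0,"ay":0,"az":0},{"x":0,"y":0,"z":0,"ax":0,"ay":0,"az":0},{"x":0,"y":0,"z":0,"ax":0,"ay":0,"az":0},{"x":0,"y":0,"z":0,"ax":0,"ay":0,"az":0}]'
python3 -c "
from h import *
plan([.4522,-.21,.145],1.629)"
```

```text
t: 40.0
eef_pos: [0.4499, -0.2105, 0.2084]
tool_rot: [-0.003, -0.032, 0.999, 0.001]
contact_force: [1.3, -0.4, -1.0]
gripper_width: 0.129
grasp_force: 39.9
t: 40.4
eef_pos: [0.4526, -0.2085, 0.2097]
tool_rot: [-0.002, -0.03, 1.0, 0.0]
contact_force: [-0.8, 0.0, -2.0]
gripper_width: 0.132
grasp_force: 39.9
t 40.4 tcp [ 0.4526 -0.2085  0.2097] shift [ 0.0003 -0.0015  0.0647] turn [ 0.0007 -0.0035  0.0017] q7 1.87 w 0.132 F [-0.8  0.  -2. ]
```

```bash
python3 -m jog '[{"x":0,"y":-0.0014,"z":0.03,"ax":0,"ay":-0.003,"az":0.001},{"x":0,"y":-0.0014,"z":0.06,"ax":0,"ay":-0.003,"az":0.001},{"x":0,"y":-0.0014,"z":0.06,"ax":0,"ay":-0.003,"az":0.001},{"x":0,"y":-0.0014,"z":0.06,"ax":0,"ay":-0.003,"az":0.001},{"x":0,"y":-0.0014,"z":0.06,"ax":0,"ay":-0.003,"az":0.001}]'
python3 -c "
from h import *
snap('wrist','w11',None,S)
plan([.4522,-.21,.09],1.629)"
```

```text
t: 40.9
eef_pos: [0.4534, -0.2112, 0.1516]
tool_rot: [0.001, -0.029, 1.0, -0.0]
contact_force: [-0.4, 0.0, -1.6]
gripper_width: 0.134
grasp_force: 39.8
t 40.95 tcp [ 0.4534 -0.2114  0.1518] shift [0.0013 0.0016 0.0618] turn [-0.0012  0.0025 -0.0005] q7 1.84 w 0.13 F [-0.3 -0.3 -0.9]
```

View pics/w11.png

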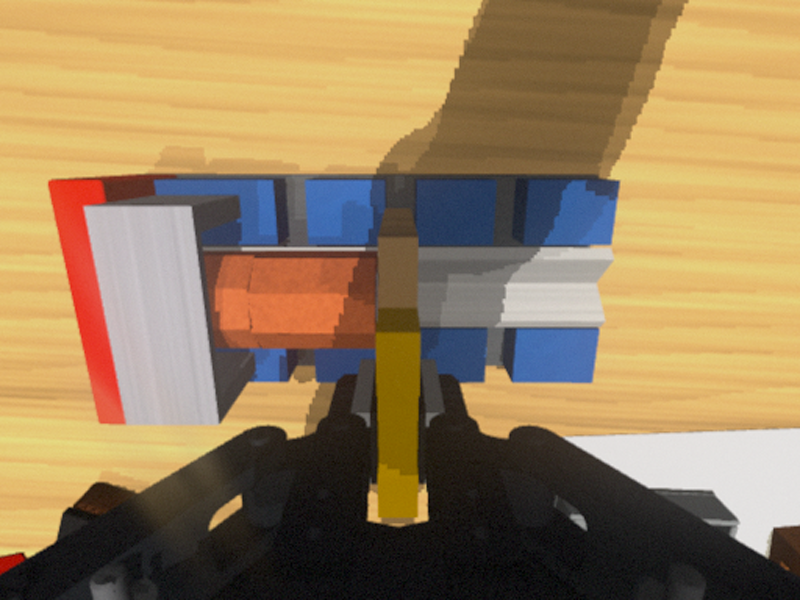

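The gate hangs over slot 2 (gap at 386-415 near v=190), and the rollers meet at u≈250 with no gap. Lowering in steps.

```bash
python3 -m jog '[{"x":0.001,"y":0.001,"z":0.01,"ax":0,"ay":0.001,"az":0},{"x":0.001,"y":0.001,"z":0.026,"ax":0,"ay":0.001,"az":0},{"x":0.001,"y":0.001,"z":0.026,"ax":0,"ay":0.001,"az":0},{"x":0.001,"y":0.001,"z":0.026,"ax":0,"ay":0.001,"az":0},{"x":0.001,"y":0.001,"z":0.026,"ax":0,"ay":0.001,"az":0}]'
python3 -c "
from h import *
plan([.4522,-.21,.09],1.629)"
```

```text
t: 41.45
eef_pos: [0.4515, -0.2106, 0.1249]
tool_rot: [-0.0, -0.029, 1.0, -0.0]
contact_force: [0.6, 0.2, -1.1]
gripper_width: 0.131
grasp_force: 39.8
t 41.45 tcp [ 0.4515 -0.2106  0.1249] shift [-0.0007  0.0005  0.0349] turn [-0.0005 -0.     -0.0011] q7 1.83 w 0.131 F [ 0.6  0.2 -1.1]
```

```bash
python3 -m jog '[{"x":-0.0007,"y":0.0006,"z":0.004,"ax":0,"ay":0,"az":-0.001},{"x":-0.0007,"y":0.0006,"z":0.008,"ax":0,"ay":0,"az":-0.001},{"x":-0.0007,"y":0.0006,"z":0.012,"ax":0,"ay":0,"az":-0.001},{"x":-0.0007,"y":0.0006,"z":0.016,"ax":0,"ay":0,"az":-0.001},{"x":-0.0007,"y":0.0006,"z":0.016,"ax":0,"ay":0,"az":-0.001}]';python3 -m jog '[{"x":0,"y":0,"z":0.004,"ax":0,"ay":0,"az":0},{"x":0,"y":0,"z":0.008,"ax":0,"ay":0,"az":0},{"x":0,"y":0,"z":0.012,"ax":0,"ay":0,"az":0},{"x":0,"y":0,"z":0.015,"ax":0,"ay":0,"az":0},{"x":0,"y":0,"z":0.015,"ax":0,"ay":0,"az":0},{"x":0,"y":0,"z":0.015,"ax":0,"ay":0,"az":0}]'
```

```text
t: 41.95
eef_pos: [0.4512, -0.2096, 0.1075]
tool_rot: [-0.001, -0.029, 1.0, 0.0]
contact_force: [-0.1, -0.2, -1.6]
gripper_width: 0.127
grasp_force: 39.8
t: 42.55
eef_pos: [0.4517, -0.2097, 0.0932]
tool_rot: [-0.001, -0.029, 1.0, -0.0]
contact_force: [-0.2, -0.1, -1.3]
gripper_width: 0.136
grasp_force: 39.8
```

In the slot without contact. Down to the floor.

```bash
python3 -m jog '[{"x":0,"y":0,"z":0.001,"ax":0,"ay":0,"az":0},{"x":0,"y":0,"z":0.002,"ax":0,"ay":0,"az":0},{"x":0,"y":0,"z":0.003,"ax":0,"ay":0,"az":0},{"x":0,"y":0,"z":0.003,"ax":0,"ay":0,"az":0}]';python3 -m jog '[{"x":0,"y":0,"z":0.0007,"ax":0,"ay":0,"az":0},{"x":0,"y":0,"z":0.001,"ax":0,"ay":0,"az":0},{"x":0,"y":0,"z":0.001,"ax":0,"ay":0,"az":0}]'
```

```text
t: 42.95
eef_pos: [0.4516, -0.2098, 0.0901]
tool_rot: [-0.001, -0.029, 1.0, -0.0]
contact_force: [-0.3, -0.8, -1.4]
gripper_width: 0.134
grasp_force: 39.8
t: 43.25
eef_pos: [0.4517, -0.2099, 0.0895]
tool_rot: [-0.0, -0.029, 1.0, -0.0]
contact_force: [-1.8, 0.5, 3.4]
gripper_width: 0.131
grasp_force: 40.6
```

```bash
python3 -m jog '[{"x":0,"y":0,"z":0,"ax":0,"ay":0,"az":0},{"x":0,"y":0,"z":0,"ax":0,"ay":0,"az":0},{"x":0,"y":0,"z":0,"ax":0,"ay":0,"az":0},{"x":0,"y":0,"z":0,"ax":0,"ay":0,"az":0}]' 0.4;python3 -m jog '[{"x":0,"y":0,"z":-0.02,"ax":0,"ay":0,"az":0},{"x":0,"y":0,"z":-0.05,"ax":0,"ay":0,"az":0},{"x":0,"y":0,"z":-0.1,"ax":0,"ay":0,"az":0},{"x":-0.02,"y":0,"z":-0.15,"ax":0,"ay":0,"az":0},{"x":-0.04,"y":0,"z":-0.18,"ax":0,"ay":0,"az":0},{"x":-0.04,"y":0,"z":-0.18,"ax":0,"ay":0,"az":0},{"x":-0.04,"y":0,"z":-0.18,"ax":0,"ay":0,"az":0}]' 1
python3 -c "
from h import *
import numpy as np
snap('wrist','w12');snap('scene','s12');snap('top','t12')
a=cv2.resize(cv2.imread('pics/w12.png'),(800,600))[:400];b=cv2.imread('pics/t12.png')[90:290];
cv2.imwrite('pics/fin.png',np.vstack([cv2.resize(a,(600,300)),cv2.resize(b,(768,300))[:,84:684]]))
d=[load(n) for n in('w12',)];"
```

```text
t: 43.65
eef_pos: [0.4517, -0.2097, 0.0892]
tool_rot: [-0.0, -0.029, 1.0, -0.0]
contact_force: [-1.6, 0.3, -0.2]
gripper_width: 0.4
grasp_force: 0.0
t: 44.35
eef_pos: [0.4921, -0.2073, 0.2694]
tool_rot: [-0.0, -0.029, 1.0, -0.0]
contact_force: [0.1, -0.5, -1.4]
gripper_width: 0.999
grasp_force: 0.0
```

View pics/fin.png

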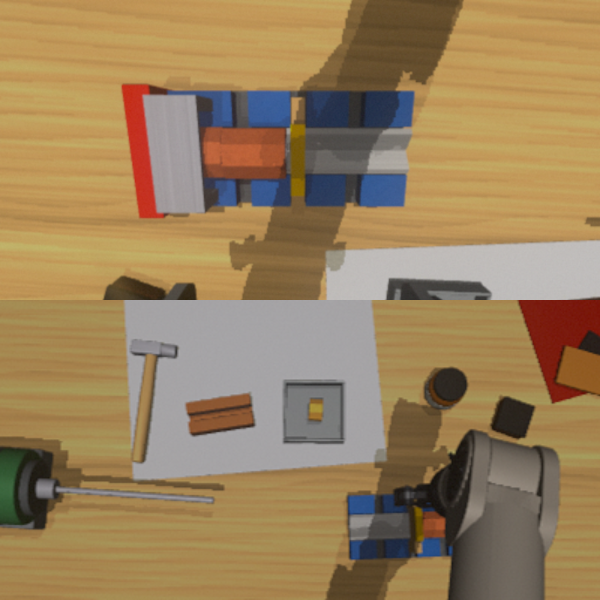

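```bash
python3 -c "
from h import *
c=load('w12');r=R.from_euler('z',-.0578);o=np.array([.4599,-.3422,0])
for u,v,z in((287,153,.086),(205,153,.1),(298,153,.118)):
  print(np.round(r.apply(at(c,u*512/600,v*1.28*2/3,z,1)-o),4))
"
```

```text
[-0.0025  0.1229  0.086 ]
[-0.0036  0.05    0.1   ]
[-0.0054  0.1332  0.118 ]
```

```bash
python3 -c "
from station import *
print(hand_in())"
```

```text
the job is handed in; nothing more can be done
None
```

I handed the job in at about 44 s: the arbor is bare, the collar is in the tray, both rollers (only two were there) are home against the stop with no visible gap, and the gate stands fully down in slot 2. I saw no sign of the jar, hammer or heel block having been moved. `hand_in()` returned no verdict.

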